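# Stand the sanding drums on their strip in order of size

### The job

Put the four sanding drums away on the storage strip: stand each one upright and centred on its own grey pad, in order of size, with the smallest next to the upright metal end stop and the largest at the far end. Do not tip any drum over on the way.

Things in the scene. Friction and masses are not known exactly. Their poses are not given: they have to be found in the camera images.
- drum_smallest_center (a point): centre (half-way up, on the axis) of the smallest sanding drum: a loose upright cylinder, 18 mm across and 30 mm tall, with a brown grit sleeve, a black rubber core and a steel washer and nut on top; it stands on the bench, its z axis up
- drum_second_center (a point): centre (half-way up, on the axis) of the second smallest sanding drum: a loose upright cylinder, 25 mm across and 40 mm tall, with a brown grit sleeve, a black rubber core and a steel washer and nut on top; it stands on the bench, its z axis up
- drum_third_center (a point): centre (half-way up, on the axis) of the second largest sanding drum: a loose upright cylinder, 32 mm across and 50 mm tall, with a brown grit sleeve, a black rubber core and a steel washer and nut on top; it stands on the bench, its z axis up
- drum_largest_center (a point): centre (half-way up, on the axis) of the largest sanding drum: a loose upright cylinder, 39 mm across and 60 mm tall, with a brown grit sleeve, a black rubber core and a steel washer and nut on top; it stands on the bench, its z axis up
- pad_1: a round grey pad, 44 mm across and 2 mm thick, fixed on the storage strip; origin at the centre of its underside, 10 mm above the bench, so that its upper face is 12 mm above the bench. The pads form one straight row, 58 mm apart, numbered along the row's +y axis (the y axis of the pad's frame); this is number 1. The strip is dark wood, 52 mm wide, 232 mm long and 10 mm thick
- pad_2: a round grey pad, 44 mm across and 2 mm thick, fixed on the storage strip; origin at the centre of its underside, 10 mm above the bench, so that its upper face is 12 mm above the bench. The pads form one straight row, 58 mm apart, numbered along the row's +y axis (the y axis of the pad's frame); this is number 2. The strip is dark wood, 52 mm wide, 232 mm long and 10 mm thick
- pad_3: a round grey pad, 44 mm across and 2 mm thick, fixed on the storage strip; origin at the centre of its underside, 10 mm above the bench, so that its upper face is 12 mm above the bench. The pads form one straight row, 58 mm apart, numbered along the row's +y axis (the y axis of the pad's frame); this is number 3. The strip is dark wood, 52 mm wide, 232 mm long and 10 mm thick
- pad_4: a round grey pad, 44 mm across and 2 mm thick, fixed on the storage strip; origin at the centre of its underside, 10 mm above the bench, so that its upper face is 12 mm above the bench. The pads form one straight row, 58 mm apart, numbered along the row's +y axis (the y axis of the pad's frame); this is number 4. The strip is dark wood, 52 mm wide, 232 mm long and 10 mm thick
- end_stop: upright aluminium plate fixed across one end of the storage strip, 52 mm along its own x, 10 mm thick along its y (the row), 34 mm tall; origin at the centre of its underside, on the bench. It stands at either end of the row, by pad 1 or by pad 4, its middle 34 mm beyond that pad's centre; the other end has only a low wooden cap 12 mm tall
Things that resemble listed ones, but are neither listed nor needed, are in the scene too. What is shaped like the part that bears drum_largest_center but red is not meant.

How it is judged:
By the outcome, as a careful person would: the job done as asked, in the order asked, and still so for the second after the job is handed in, with the robot touching nothing.
It also fails if it takes over 96 s, if anything falls off the work surface, if the arm or the gripper's body presses on something with over 40 N, if the wrist force passes 120 N, or if a joint passes its speed limit or range.

### The arm

A 6-joint arm with a two-finger parallel gripper is mounted at the origin on a cart in front of the work surface, level with it; the furniture and walls round the work are solid. World frame = base frame: x ahead of the robot, y to its left, z up, the work surface at z = 0. Lengths are in m, angles in degrees, forces in N, time in s.
With the tool pointing down it reaches from about 0.375 to 0.9 m from the base axis. Payload 3.1 kg.
Tool frame: the origin (TCP) lies on the centre line of the jaws, within the pads' length; the fingertips stand 8 mm ahead of it and the grasp point (between the pads) lies 11 mm behind it; y points along the fingers, x is the direction in which the jaws open and shut, and the axes are right-handed (so a half turn about y gives the same grasp; the last joint's range is limited). The gripper opens to 87 mm and grips with 3 to 60 N. Pads are 19 mm wide; open, the fingers measure 117 mm over their backs; the gripper's body (75 mm by 190 mm) begins 51 mm behind the grasp point.
Start: joints at [-82.191, 30.224, 82.088, -0, 67.689, -10.227], TCP at [0.194, -0.594, 0.196] pointing down, gripper open.
Joint ranges: [-176.69, 176.69], [-43.24, 126.21], [12.49, 139.97], [-82, 262], [0, 151.66], [-163.58, 163.58]. Speed limits (degrees/s): [159.86, 159.86, 180, 180, 180, 180].

### API

Orientations are given as a 3x3 rotation matrix whose columns are the frame's x, y, z axes.
In Python, from rig import read_state, imaging, job, spotter gives the robot as it stands.
- The arm moves only by the tool apply_moves, never from a script. Its argument "steps" is a list of rows, each an object of numbers: "x", "y", "z": the shift along the world's x, y, z in mm; "spin": the turn about the world's z in rad. In form: [{"x": .., "y": .., "z": .., "spin": ..}, ...]. A call has 1 to 12 rows; each row shifts and turns the pose as measured when the row begins; what a row does not reach is not made up. A row lasts 1/10 s, in which the tool goes at most 50 mm and 8.59 degrees, less where a joint would pass 70% of its speed; a pose out of reach is approached as far as the arm can. A call is refused whole if a number of a shift passes 50 or a number of a turn 0.15, either way. A call with a gripper value outside its range is refused whole. "grip" is the finger opening in mm, from 0 to 87, set as the call begins (left out, the last holds). The fingers move at their own pace and stop on an object; the grip force is fixed at half the most. Time passes only in rows, so rows that do not move let the fingers close. It gives the time, the measured TCP pose, the force and the opening at its end, in the units of the state.
- read_state(): the state, without advancing time (a new reading comes with each control period).
- imaging.capture(name): name is "scene" or "top" or "wrist"; returns the picture (384x512x3 uint8, red, green, blue); there is no depth.
- imaging.camera_params(name): a dict with "fov_y" (degrees; the focal length in pixels is half the picture's height over the tangent of half this angle, whatever the lens; pixels are square), "cx", "cy" (the principal point, pixels), "dist" ([k1, k2, p1, p2, k3] as OpenCV has them; the pictures are not rectified), "R" (3x3) and "t" (3): a world point X has camera coordinates R X + t. Camera axes: x right, y down, z forward; pixel columns grow to the right and rows downward; lengths in m; the calibration is good to about 2 mm. A picture is of the moment at which its call begins: read the wrist's pose just before it. camera_params takes no time and is no camera call; for the wrist camera it gives the pose at the moment of the call.
- job.hand_in(): hands the job in, once; it reports no verdict.
Trained networks look in the newest picture that a camera, given by its name, has taken for a name from the list of things; names that differ only in an ending like _2 or _b are one class to them, and where a whole thing is asked for, a point or a joint stands for the part that bears it (a point fixed in the world has none). Each returns a list of dicts, best first, with "score" (0 to 1); they miss things now and then, are a little off and sometimes report something else, mostly with a low value. They report only what shows in the picture. A call takes as long as a camera call. They do not tell look-alikes from the thing itself.
- spotter.cut_out(name, camera): "mask" (384x512 bool, what is visible of it) and "rect" ([left, top, width, height] in pixels, round what is visible of it).
The state is a dict: "time_s": time; "joint_positions": joint angles; "qvel": joint speeds; "tau": joint torques, N m; "position": TCP position; "tcp_rot": TCP orientation; "force": force on the tool from outside, world axes, zero at the start; "moment": the same for the moment, N m; "opening": opening from 0.0 (shut) to 1.0 (fully open).
Only numpy, scipy, OpenCV 4.12 (cv2) and the standard library are available. Lean on these libraries where they do the work, as an engineer would, in place of code of your own. Each camera call takes 0.05 s, during which the arm holds its last target.

## Working session

There is one attempt and no reset: what is moved stays moved. The work goes in short steps, Python scripts to look and compute and a tool call to move; the robot and the scene stay as the last step left them, time stands still between calls to the robot, and variables do not carry over. Pictures are saved under pics/ and viewed, and the job is handed in when it is done.

Besides the shell and the picture viewer there is one more tool, called after "Request:" as name(argument=value, ...) on one line, values as JSON. apply_moves: Moves the arm, as the interface text tells. Its arguments: {"type":"object","properties":{"steps":{"type":"array"},"grip":{"type":"number"}},"required":["steps"]}

```bash
mkdir -p pics; ls; python3 - <<'E'
from rig import read_state, imaging
import cv2
s=read_state();print(s)
for n in ("scene","top","wrist"):
    im=imaging.capture(n);cv2.imwrite(f"pics/{n}0.png",im[:,:,::-1])
    p=imaging.camera_params(n);print(n,p)
E
```

```text
pics
{'time_s': 0.0, 'joint_positions': array([-8.21908452e+01,  3.02785501e+01,  8.21574293e+01, -3.66470708e-04,
        6.76882473e+01, -1.02278219e+01]), 'qvel': array([0.02511903, 0.0312471 , 0.0585612 , 0.01158161, 0.09810807,
       0.12329729]), 'tau': array([-2.86182032e-03, -4.40048003e+01, -1.76588827e+01,  6.34000800e-02,
        5.84216136e-02, -1.52176181e-04]), 'position': array([ 0.19343   , -0.5934778 ,  0.19467036]), 'tcp_rot': array([[ 3.09632704e-01, -3.00459193e-04,  9.50856192e-01],
       [-9.50853843e-01,  2.14725256e-03,  3.09632617e-01],
       [-2.13476036e-03, -9.99997650e-01,  3.79166836e-04]]), 'force': array([-0.6534136 , -0.3435386 ,  0.03354316]), 'moment': array([ 0.06870543,  0.00328591, -0.06845576]), 'opening': 0.9997241619972164}
scene {'fov_y': 46.85606651888398, 'cx': 250.68206077402178, 'cy': 194.1157643189627, 'dist': array([0.04590186, 0.        , 0.        , 0.        , 0.        ]), 'R': array([[-0.88577671, -0.4637817 ,  0.01749732],
       [-0.27062   ,  0.48549429, -0.83130025],
       [ 0.37704699, -0.74108153, -0.55554814]]), 't': array([0.58794563, 0.06861478, 0.88306946])}
top {'fov_y': 52.24593514295522, 'cx': 249.0392798907195, 'cy': 191.9528021004856, 'dist': array([0.01748767, 0.        , 0.        , 0.        , 0.        ]), 'R': array([[-2.09438518e-04, -9.99542148e-01, -3.02564132e-02],
       [-9.98561026e-01,  1.83159576e-03, -5.35959107e-02],
       [ 5.36267892e-02,  3.02016500e-02, -9.98104217e-01]]), 't': array([0.26394281, 0.52123208, 0.87833789])}
wrist {'fov_y': 61.007331505670244, 'cx': 256.2295773072007, 'cy': 183.35910660809031, 'dist': array([-0.03587161,  0.        ,  0.        ,  0.        ,  0.        ]), 'R': array([[ 0.30999602, -0.95073635, -0.00169107],
       [-0.92179136, -0.30099286,  0.24434397],
       [-0.2328157 , -0.07418684, -0.96968715]]), 't': array([-0.62526239, -0.03078699,  0.38990315])}
```

View pics/top0.png

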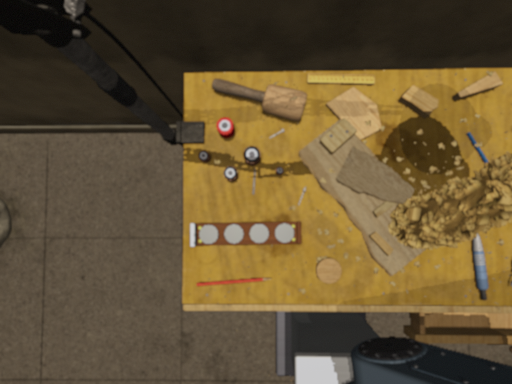

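View pics/scene0.png

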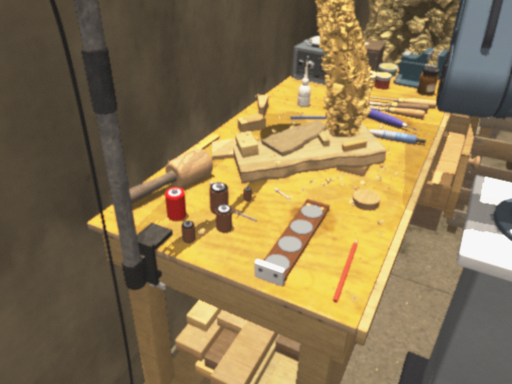

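View pics/wrist0.png

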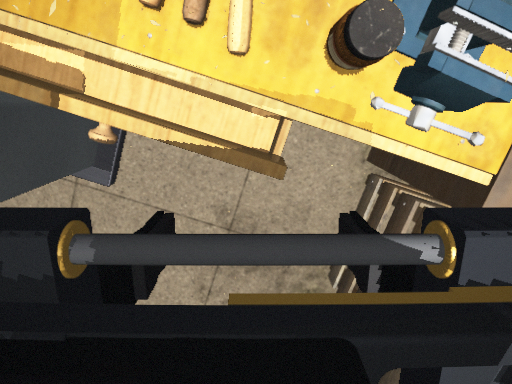

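```bash
cat > h.py <<'E'
import numpy as np, cv2
from rig import read_state, imaging, spotter
def K(p,h=384):
    f=h/2/np.tan(np.radians(p['fov_y']/2)); return np.array([[f,0,p['cx']],[0,f,p['cy']],[0,0,1.]])
def ray(p,uv):
    n=cv2.undistortPoints(np.array(uv,float).reshape(-1,1,2),K(p),np.array(p['dist'])).reshape(-1,2)
    d=np.c_[n,np.ones(len(n))]@p['R']; c=-p['R'].T@p['t']; return c,d
def atz(p,uv,z):
    c,d=ray(p,uv); return c+d*((z-c[2])/d[:,2])[:,None]
def proj(p,X):
    return cv2.projectPoints(np.array(X,float).reshape(-1,1,3),cv2.Rodrigues(p['R'])[0],p['t'],K(p),np.array(p['dist']))[0].reshape(-1,2)
E
python3 - <<'E'
from h import *
for n,(x0,y0,w,h) in {"top":(180,100,140,160),"scene":(140,150,210,150)}.items():
    im=cv2.imread(f"pics/{n}0.png")[y0:y0+h,x0:x0+w]
    s=3.7 if n=="scene" else 3.7
    cv2.imwrite(f"pics/{n}0z.png",cv2.resize(im,None,fx=s,fy=s,interpolation=cv2.INTER_CUBIC))
im=imaging.capture("top");p=imaging.camera_params("top")
print(atz(p,[(204,156),(231,174),(252,155),(225,127),(280,172)],0.05))
print(atz(p,[(208,234),(234,234),(259,233),(285,233),(193,234)],0.012))
for nm in ["drum_smallest_center","drum_second_center","drum_third_center","drum_largest_center","pad_1","end_stop"]:
    for cam in ["top"]:
        for r in spotter.cut_out(nm,cam): 
            ys,xs=np.nonzero(r['mask']); print(nm,cam,round(r['score'],2),np.round(r['rect'],1),xs.mean().round(1),ys.mean().round(1),len(xs))
E
```

```text
[[0.60008406 0.36269401 0.05      ]
 [0.55969043 0.3024217  0.05      ]
 [0.60183877 0.25585496 0.05      ]
 [0.66494303 0.31604683 0.05      ]
 [0.56377009 0.19404669 0.05      ]]
[[0.42524264 0.35795244 0.012     ]
 [0.42531074 0.29812009 0.012     ]
 [0.42766862 0.24079553 0.012     ]
 [0.42776021 0.18141725 0.012     ]
 [0.42520999 0.39256243 0.012     ]]
drum_smallest_center top 0.39 [280.9 165.7   4.    7.5] 279.4 169.9 36
drum_second_center top 0.44 [202.1 148.3   8.9  14.1] 205.2 155.6 105
drum_third_center top 0.44 [222.5 165.   16.2  17. ] 231.0 172.9 183
drum_largest_center top 0.82 [246.4 150.1  12.1  15.3] 252.2 155.1 265
drum_largest_center top 0.79 [213.6 116.7  21.1  24.9] 225.3 127.2 319
pad_1 top 0.69 [198.7 225.5  18.8  18.1] 208.6 233.5 242
pad_1 top 0.68 [249.6 222.5  18.3  20. ] 259.4 231.9 346
pad_1 top 0.6 [277.6 222.6  17.8  18.3] 284.3 232.1 270
pad_1 top 0.5 [227.9 224.5  14.1  19. ] 233.5 233.0 258
end_stop top 0.55 [186.1 219.5  12.   24.4] 193.2 233.1 180
```

View pics/top0z.png

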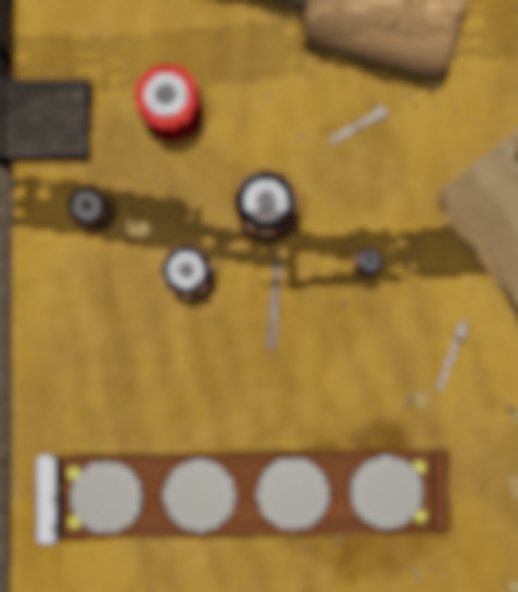

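View pics/scene0z.png

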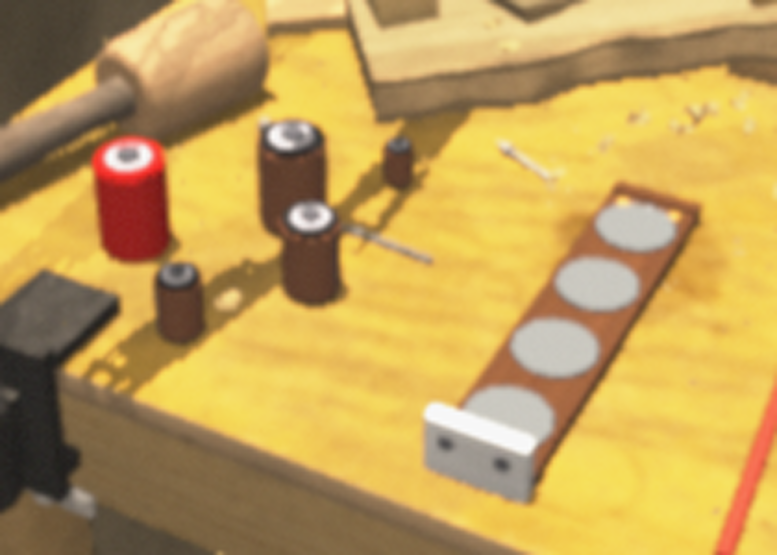

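```bash
python3 - <<'E'
from h import *
p=imaging.camera_params("top");ps=imaging.camera_params("scene")
print(ray(p,[(0,0)])[0],ray(ps,[(0,0)])[0])
im=cv2.imread("pics/scene0.png")[0:200,230:512]; cv2.imwrite("pics/s1.png",cv2.resize(im,None,fx=2.8,fy=2.8,interpolation=cv2.INTER_CUBIC))
im=cv2.imread("pics/top0.png")[60:330,290:512]; cv2.imwrite("pics/t1.png",cv2.resize(im,None,fx=2.2,fy=2.2,interpolation=cv2.INTER_CUBIC))
print("scene base",atz(ps,[(335,132),(368,132)],0.03))
print("top base",atz(p,[(395,222),(400,205),(410,240)],0.03))
# triangulate top of column: scene edge rays at x col 340,row 2 vs y
c,d=ray(ps,[(320,5),(368,5),(345,5)])
for dd in d:
    for y in (0,-.05,-.1,-.15,-.2,-.3): 
        k=(y-c[1])/dd[1]; print(np.round(c+k*dd,3),end=' ')
    print()
E
```

```text
[0.47343488 0.23634002 0.91259462] [0.2063984 0.8937928 0.5373396]
scene base [[ 0.49354122 -0.15001031  0.03      ]
 [ 0.41785976 -0.19254159  0.03      ]]
top base [[ 0.45349858 -0.06093504  0.03      ]
 [ 0.49119677 -0.07265492  0.03      ]
 [ 0.4138955  -0.09271725  0.03      ]]
[0.517 0.    0.361] [ 0.535 -0.05   0.351] [ 0.552 -0.1    0.341] [ 0.569 -0.15   0.331] [ 0.587 -0.2    0.321] [ 0.622 -0.3    0.301] 
[0.424 0.    0.37 ] [ 0.436 -0.05   0.36 ] [ 0.448 -0.1    0.351] [ 0.46  -0.15   0.342] [ 0.472 -0.2    0.332] [ 0.496 -0.3    0.314] 
[0.467 0.    0.366] [ 0.482 -0.05   0.356] [ 0.497 -0.1    0.346] [ 0.511 -0.15   0.337] [ 0.526 -0.2    0.327] [ 0.555 -0.3    0.308]
```

View pics/s1.png

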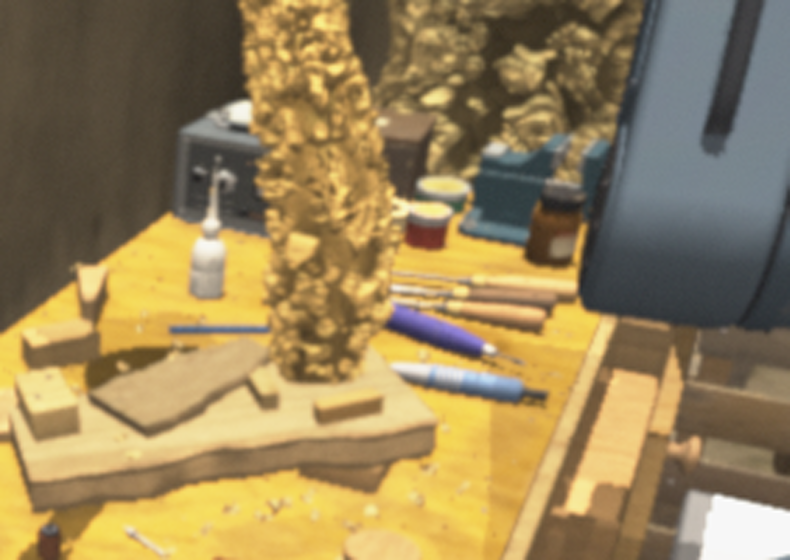

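View pics/t1.png

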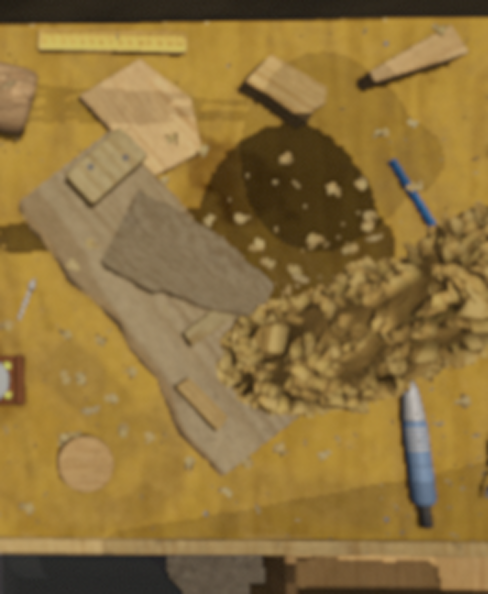

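Request:
apply_moves(steps=[{"x":0,"y":0,"z":40,"spin":-0.15},{"x":0,"y":0,"z":40,"spin":-0.15},{"x":0,"y":0,"z":40,"spin":-0.15},{"x":0,"y":0,"z":40,"spin":-0.15},{"x":0,"y":0,"z":40,"spin":-0.15},{"x":0,"y":0,"z":40,"spin":-0.15},{"x":0,"y":0,"z":40,"spin":-0.15},{"x":0,"y":0,"z":40,"spin":-0.15},{"x":0,"y":0,"z":40,"spin":-0.15},{"x":0,"y":0,"z":0,"spin":-0.15},{"x":0,"y":0,"z":0,"spin":-0.15},{"x":0,"y":0,"z":0,"spin":-0.15}])

```text
time_s: 1.7
position: [0.1925, -0.5871, 0.5712]
tcp_rot: [[-0.997, 0.017, 0.081], [-0.081, -0.016, -0.997], [-0.015, -1.0, 0.017]]
force: [-0.6, 0.0, 0.5]
opening: 0.998
```

```bash
python3 - <<'E'
from h import *
s=read_state();print(s['time_s'],s['position'],s['joint_positions'].round(2),s['tcp_rot'].round(2))
im=imaging.capture("wrist");cv2.imwrite("pics/w1.png",im[:,:,::-1])
E
```

```text
1.7 [ 0.19247689 -0.58712387  0.57124839] [-82.65  19.9   43.06   0.92 115.99  93.13] [[-1.    0.02  0.08]
 [-0.08 -0.02 -1.  ]
 [-0.02 -1.    0.02]]
```

View pics/w1.png

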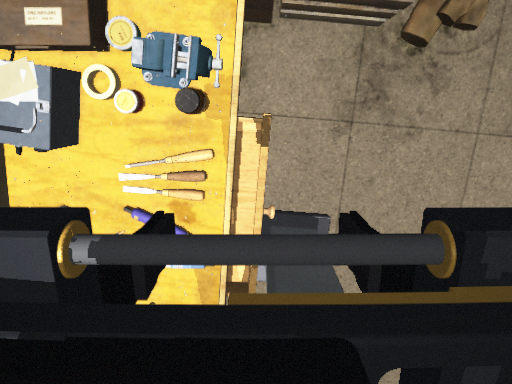

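Request:
apply_moves(steps=[{"x":10,"y":28,"z":10,"spin":0.15},{"x":10,"y":28,"z":10,"spin":0.15},{"x":10,"y":28,"z":10,"spin":0.15},{"x":10,"y":28,"z":10,"spin":0.15},{"x":10,"y":28,"z":10,"spin":0.15},{"x":10,"y":28,"z":10,"spin":0.15},{"x":0,"y":0,"z":0,"spin":0.15}])

```text
time_s: 2.45
position: [0.2528, -0.4123, 0.6295]
tcp_rot: [[-0.418, 0.016, 0.908], [-0.908, 0.008, -0.419], [-0.014, -1.0, 0.011]]
force: [-0.1, -0.2, -0.3]
opening: 1.002
```

```bash
python3 - <<'E'
from h import *
s=read_state();print(s['time_s'],s['position'],s['joint_positions'].round(2),s['tcp_rot'].round(2))
p=imaging.camera_params("wrist")
im=imaging.capture("wrist");cv2.imwrite("pics/w2.png",im[:,:,::-1])
for z in (0,.1,.2,.3,.4): print(z,proj(p,[[.47,-.12,z]]))
E
```

```text
2.45 [ 0.25279663 -0.4122501   0.62954423] [-72.46   7.43  51.48   1.17 121.27  42.88] [[-0.42  0.02  0.91]
 [-0.91  0.01 -0.42]
 [-0.01 -1.    0.01]]
0 [[115.47678167 101.12924708]]
0.1 [[ 95.66914295 100.70282193]]
0.2 [[ 69.71274609 100.17959304]]
0.3 [[34.29213785 99.53349772]]
0.4 [[-16.69734803  98.75128042]]
```

View pics/w2.png

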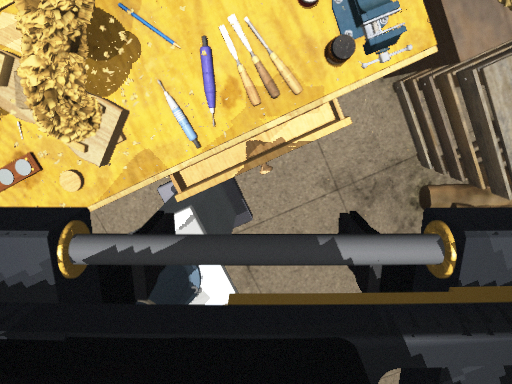

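```bash
python3 - <<'E'
from h import *
im=cv2.imread("pics/w2.png")[0:200,0:200]; cv2.imwrite("pics/w2z.png",cv2.resize(im,None,fx=3,fy=3,interpolation=cv2.INTER_CUBIC))
pw=imaging.camera_params("wrist");ps=imaging.camera_params("scene");pt=imaging.camera_params("top")
for uv in [(350,125),(350,95),(345,60),(338,25),(333,2)]:
    c,d=ray(ps,[uv]);d=d[0]
    for k in np.arange(.75,1.5,.05):
        X=c+k*d; print(uv,X.round(3),proj(pw,[X])[0].round(0),proj(pt,[X])[0].round(0))
E
```

```text
(350, 125) [0.372 0.204 0.221] [-42. 214.] [280. 271.]
(350, 125) [0.383 0.158 0.199] [-20. 198.] [305. 263.]
(350, 125) [0.394 0.112 0.178] [  2. 182.] [328. 256.]
(350, 125) [0.406 0.066 0.157] [ 24. 166.] [351. 249.]
(350, 125) [0.417 0.02  0.136] [ 45. 151.] [372. 242.]
(350, 125) [ 0.428 -0.026  0.115] [ 66. 137.] [392. 236.]
(350, 125) [ 0.439 -0.072  0.094] [ 85. 122.] [411. 230.]
(350, 125) [ 0.45  -0.118  0.073] [105. 109.] [430. 224.]
(350, 125) [ 0.461 -0.164  0.052] [124.  96.] [447. 219.]
(350, 125) [ 0.472 -0.21   0.03 ] [142.  83.] [464. 214.]
(350, 125) [ 0.483 -0.256  0.009] [159.  71.] [480. 209.]
(350, 125) [ 0.494 -0.302 -0.012] [177.  59.] [495. 204.]
(350, 125) [ 0.505 -0.348 -0.033] [193.  47.] [510. 200.]
(350, 125) [ 0.516 -0.394 -0.054] [209.  36.] [524. 195.]
(350, 125) [ 0.527 -0.44  -0.075] [225.  26.] [537. 191.]
(350, 95) [0.386 0.179 0.262] [-56. 210.] [296. 266.]
(350, 95) [0.398 0.132 0.244] [-33. 192.] [323. 258.]
(350, 95) [0.41  0.084 0.226] [ -9. 175.] [349. 250.]
(350, 95) [0.422 0.036 0.207] [ 14. 157.] [374. 242.]
(350, 95) [ 0.434 -0.011  0.1
[... 2415 characters left out ...]
1] [-80. 129.] [424. 203.]
(333, 2) [ 0.504 -0.038  0.361] [-54. 102.] [459. 191.]
(333, 2) [ 0.52  -0.089  0.352] [-27.  75.] [493. 180.]
(333, 2) [ 0.537 -0.141  0.342] [ 1. 49.] [526. 169.]
(333, 2) [ 0.553 -0.193  0.332] [29. 22.] [559. 158.]
(333, 2) [ 0.57  -0.244  0.322] [57. -5.] [590. 147.]
(333, 2) [ 0.586 -0.296  0.313] [ 86. -31.] [621. 137.]
(333, 2) [ 0.603 -0.348  0.303] [115. -57.] [651. 127.]
(333, 2) [ 0.619 -0.4    0.293] [143. -83.] [680. 117.]
(333, 2) [ 0.636 -0.451  0.283] [ 172. -108.] [709. 108.]
(333, 2) [ 0.652 -0.503  0.273] [ 200. -133.] [737.  98.]
(333, 2) [ 0.669 -0.555  0.264] [ 228. -157.] [764.  89.]
(333, 2) [ 0.685 -0.607  0.254] [ 256. -180.] [791.  80.]
```

View pics/w2z.png

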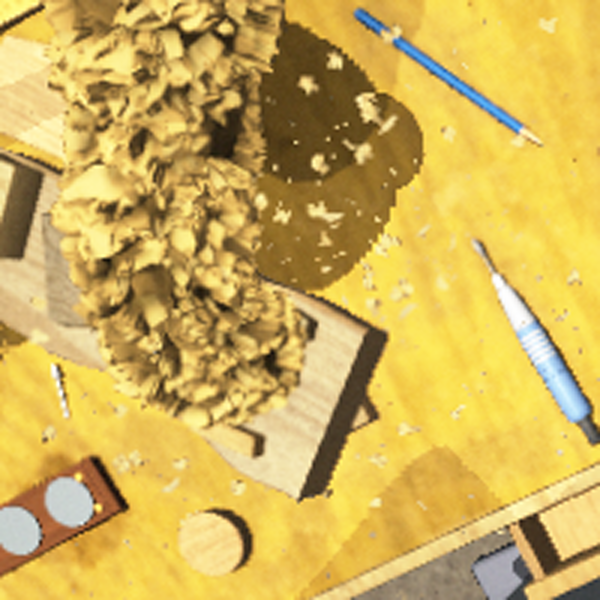

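Request:
apply_moves(steps=[{"x":20,"y":35,"z":-13,"spin":0.15},{"x":20,"y":35,"z":-13,"spin":0.15},{"x":20,"y":35,"z":-13,"spin":0.15},{"x":20,"y":35,"z":-13,"spin":0.15},{"x":20,"y":35,"z":-13,"spin":0.15},{"x":20,"y":35,"z":-13,"spin":0.15}])

```text
time_s: 3.1
position: [0.3733, -0.2027, 0.5437]
tcp_rot: [[0.443, -0.0, 0.897], [-0.897, 0.018, 0.442], [-0.017, -1.0, 0.008]]
force: [1.3, -0.7, -0.0]
opening: 1.004
```

Request:
apply_moves(steps=[{"x":10,"y":40,"z":-5,"spin":0.15},{"x":10,"y":40,"z":-10,"spin":0.15},{"x":10,"y":40,"z":-10,"spin":0.15},{"x":10,"y":40,"z":-10,"spin":0.15},{"x":10,"y":40,"z":-10,"spin":0.15},{"x":2,"y":40,"z":-20,"spin":0.15},{"x":2,"y":40,"z":-20,"spin":0.15},{"x":2,"y":40,"z":-20,"spin":0.05},{"x":2,"y":40,"z":-20,"spin":0}])

```text
time_s: 4.0
position: [0.4341, 0.1696, 0.409]
tcp_rot: [[1.0, -0.02, 0.009], [-0.009, 0.006, 1.0], [-0.02, -1.0, 0.006]]
force: [0.6, 0.2, -1.3]
opening: 0.999
```

```bash
python3 - <<'E'
from h import *
s=read_state();print(s['time_s'],s['position'],s['joint_positions'].round(2),s['tcp_rot'].round(3))
im=imaging.capture("wrist");cv2.imwrite("pics/w3.png",im[:,:,::-1])
im=imaging.capture("scene");cv2.imwrite("pics/s3.png",im[:,:,::-1])
E
```

```text
4.0 [0.43410167 0.16963895 0.40902077] [ 7.2   6.59 83.83  0.5  90.68  7.71] [[ 1.    -0.02   0.009]
 [-0.009  0.006  1.   ]
 [-0.02  -1.     0.006]]
```

View pics/w3.png

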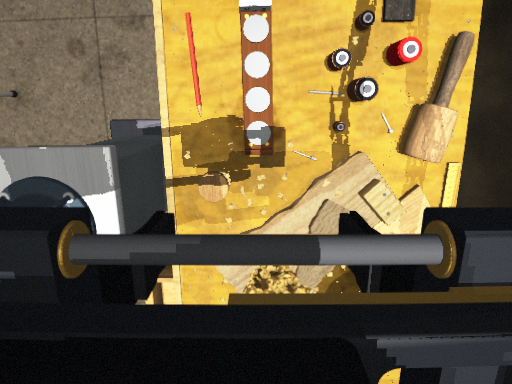

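View pics/s3.png

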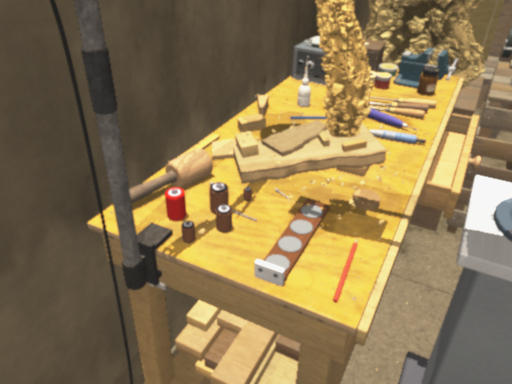

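```bash
python3 - <<'E'
from h import *
im=cv2.imread("pics/w3.png")[0:170,230:430]; cv2.imwrite("pics/w3z.png",cv2.resize(im,None,fx=4,fy=3.5 if 0 else 3.5,interpolation=cv2.INTER_CUBIC) if 0 else cv2.resize(im[:150],None,fx=4,fy=4,interpolation=cv2.INTER_CUBIC))
p=imaging.camera_params("wrist")
g=cv2.imread("pics/w3.png"); hsv=cv2.cvtColor(g,cv2.COLOR_BGR2HSV)
m=((hsv[:,:,1]<70)&(hsv[:,:,2]>110)).astype(np.uint8); m[:, :235]=0; m[:,285:]=0;m[160:]=0
n,l,st,c=cv2.connectedComponentsWithStats(m)
for i in range(1,n):
    if st[i,4]>60: print(st[i],c[i].round(1),atz(p,[c[i]],.012).round(4))
for nm in ["drum_smallest_center","drum_second_center","drum_third_center","drum_largest_center","pad_1","end_stop"]:
    for r in spotter.cut_out(nm,"wrist"):
        ys,xs=np.nonzero(r['mask']); print(nm,round(r['score'],2),np.round(r['rect'],1),xs.mean().round(1),ys.mean().round(1),len(xs),atz(p,[(xs.mean(),ys.mean())],.012).round(3))
E
```

```text
[239   0  33   7 210] [254.3   2.7] [[0.418  0.3979 0.012 ]]
[243  14  26  29 578] [255.5  28. ] [[0.4199 0.3589 0.012 ]]
[244  51  26  28 555] [256.4  64.3] [[0.4213 0.3011 0.012 ]]
[245  87  25  25 510] [257.2  99.1] [[0.4224 0.2433 0.012 ]]
[247 121  23  24 428] [257.6 132.1] [[0.423  0.1863 0.012 ]]
drum_second_center 0.51 [355.   12.8  19.6  17.6] 364.2 19.8 266 [[0.599 0.371 0.012]]
drum_third_center 0.86 [324.   46.8  30.   22.4] 339.0 59.4 450 [[0.561 0.309 0.012]]
drum_largest_center 0.79 [385.3  37.9  33.4  27. ] 403.5 51.3 757 [[0.669 0.322 0.012]]
drum_largest_center 0.66 [347.5  76.2  31.3  26.3] 362.1 89.0 631 [[0.603 0.26  0.012]]
pad_1 0.98 [243.2 120.6  27.2  21.1] 258.3 132.4 485 [[0.424 0.186 0.012]]
pad_1 0.86 [246.4  12.6  23.5  26. ] 255.7 27.7 603 [[0.42  0.359 0.012]]
pad_1 0.78 [246.   87.7  26.3  22.8] 257.5 99.0 496 [[0.423 0.243 0.012]]
pad_1 0.7 [245.   53.4  25.1  22.4] 256.2 64.4 499 [[0.421 0.301 0.012]]
end_stop 0.79 [240.5   0.   30.2  13. ] 254.2 4.9 336 [[0.418 0.395 0.012]]
end_stop 0.41 [244.9  11.6  24.3  30.3] 255.7 28.3 570 [[0.42  0.358 0.012]]
```

View pics/w3z.png

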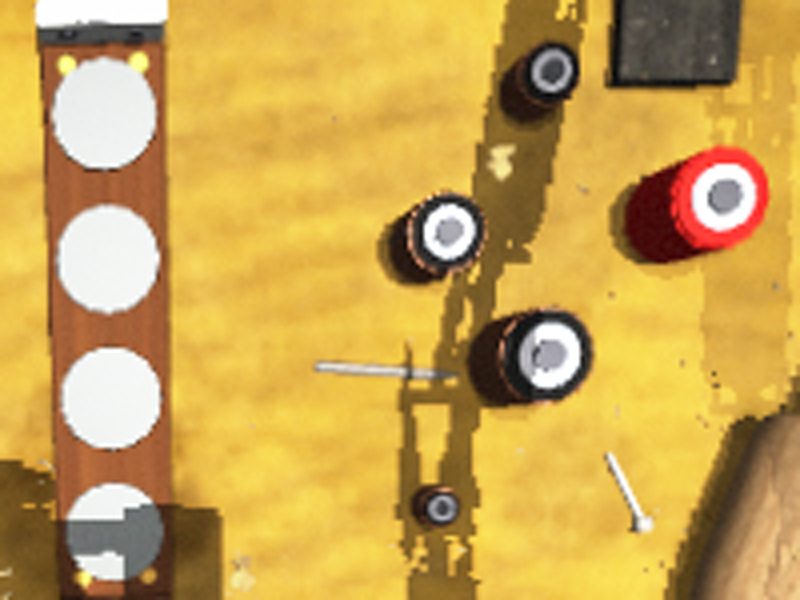

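```bash
python3 - <<'E'
from h import *
p=imaging.camera_params("wrist");t=imaging.camera_params("top")
print(read_state()['position'])
for n,uv,z,uvt in [("S",(340.3,127),.03,(279.8,170.3)),("3",(342.5,58),.05,(230.2,173)),("L",(367.3,88.5),.06,(251.7,154.5)),("2",(368.3,17.5),.04,(203.5,155.7)),("red",(411,49),.06,(225,125.5)),("clampcorner",(382,21),.03,(204,143))]:
    print(n,atz(p,[uv],z).round(4),atz(t,[uvt],z).round(4))
# pole
ps=imaging.camera_params("scene")
for uv in [(133,255),(125,180),(110,100),(100,50),(90,5)]:
    c,d=ray(ps,[uv])
    for uvt in [(180,132),(165,122),(135,100),(100,70)]:
        c2,d2=ray(t,[uvt]); 
        A=np.c_[d[0],-d2[0]];k,res,_,_=np.linalg.lstsq(A,c2-c,rcond=None)
        if res[0]**.5<.02: print(uv,uvt,(c+k[0]*d[0]).round(3),res**.5)
E
```

```text
[0.43495528 0.16687009 0.41109631]
S [[0.5734 0.1898 0.03  ]] [[0.5697 0.1935 0.03  ]]
3 [[0.5672 0.3004 0.05  ]] [[0.5619 0.3042 0.05  ]]
L [[0.6067 0.2526 0.06  ]] [[0.6015 0.2563 0.06  ]]
2 [[0.6079 0.3627 0.04  ]] [[0.6022 0.3653 0.04  ]]
red [[0.6715 0.3121 0.06  ]] [[0.6661 0.3151 0.06  ]]
clampcorner [[0.6335 0.3597 0.03  ]] [[0.6328 0.3658 0.03  ]]
(133, 255) (180, 132) [ 0.68   0.439 -0.018] [0.01307378]
(125, 180) (165, 122) [0.67  0.438 0.148] [0.01869637]
(110, 100) (135, 100) [0.664 0.446 0.29 ] [0.00872009]
(90, 5) (100, 70) [0.665 0.451 0.417] [0.00738004]
```

Request:
apply_moves(steps=[{"x":23,"y":0,"z":-40,"spin":0},{"x":23,"y":0,"z":-40,"spin":0},{"x":23,"y":0,"z":-40,"spin":0},{"x":23,"y":0,"z":-40,"spin":0},{"x":23,"y":0,"z":-40,"spin":0},{"x":21,"y":0,"z":-40,"spin":0},{"x":0,"y":0,"z":-15,"spin":0},{"x":0,"y":0,"z":0,"spin":0},{"x":0,"y":0,"z":0,"spin":0}])

```text
time_s: 5.3
position: [0.5858, 0.1531, 0.1567]
tcp_rot: [[0.999, 0.009, 0.034], [-0.034, 0.008, 0.999], [0.009, -1.0, 0.008]]
force: [1.5, 0.4, 0.4]
opening: 1.0
```

```bash
cat >> h.py <<'E'
def snap(name,cam="wrist"):
    p=imaging.camera_params(cam); s=read_state(); im=imaging.capture(cam)[:,:,::-1]
    cv2.imwrite(f"pics/{name}.png",im)
    import pickle; pickle.dump((p,s),open(f"pics/{name}.pkl","wb"))
    print(round(s['time_s'],2),s['position'].round(4),"qv",abs(s['qvel']).max().round(2),"F",s['force'].round(1),"op",round(s['opening']*87,1),"ang",np.degrees(np.arctan2(s['tcp_rot'][1,0],s['tcp_rot'][0,0])).round(2),'q',s['joint_positions'].round(1))
    return p,s,im
def load(name):
    import pickle; p,s=pickle.load(open(f"pics/{name}.pkl","rb")); return p,s,cv2.imread(f"pics/{name}.png")
E
python3 - <<'E'
from h import *
p,s,im=snap("w4")
print(proj(p,[s['position'],[.571,.193,.03],[.571,.193,.0]]))
E
```

```text
5.3 [0.5858 0.1531 0.1567] qv 1.13 F [1.5 0.4 0.4] op 87.0 ang -1.97 q [ 3.9 31.1 87.8  0.5 60.6  5.6]
[[257.00036795 210.63408339]
 [238.67542417 129.89822616]
 [239.9009208  127.69080552]]
```

View pics/w4.png

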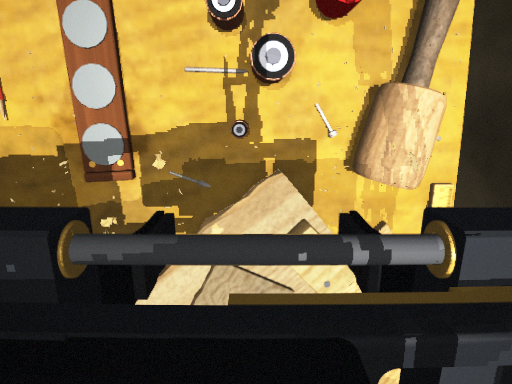

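```bash
python3 - <<'E'
from h import *
p,s,im=load("w4")
c=im[100:160,210:270]; cv2.imwrite("pics/w4z.png",cv2.resize(c,None,fx=9,fy=9,interpolation=cv2.INTER_CUBIC))
c=im[10:180,50:150]; cv2.imwrite("pics/w4y.png",cv2.resize(c,None,fx=3.5,fy=3.5,interpolation=cv2.INTER_CUBIC))
E
```

Request:
apply_moves(grip=50, steps=[{"x":-5,"y":14,"z":-30,"spin":0.03},{"x":-5,"y":13,"z":-30,"spin":0},{"x":-4,"y":13,"z":-30,"spin":0},{"x":0,"y":0,"z":0,"spin":0},{"x":0,"y":0,"z":0,"spin":0}])

```text
time_s: 5.85
position: [0.5801, 0.193, 0.0776]
tcp_rot: [[0.999, 0.034, 0.006], [-0.006, 0.01, 1.0], [0.034, -0.999, 0.01]]
force: [0.4, -0.8, 0.0]
opening: 0.637
```

View pics/w4z.png

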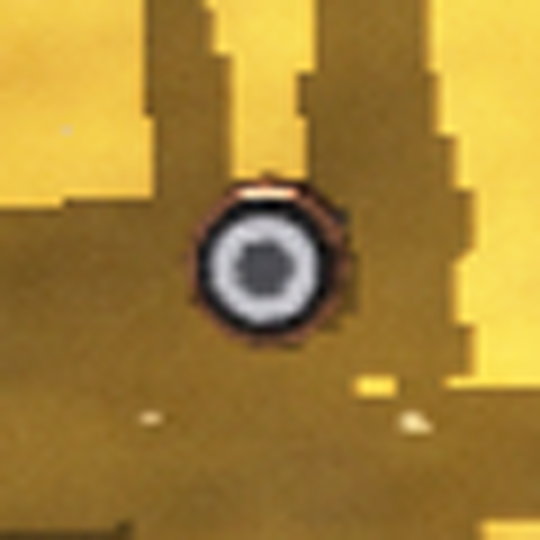

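```bash
python3 - <<'E'
from h import *
p,s,im=load("w4"); print(atz(p,[(240.1,129)],.03))
p,s,im=snap("w5")
E
```

```text
[[0.57240907 0.1938078  0.03      ]]
5.85 [0.5801 0.193  0.0776] qv 0.89 F [ 0.4 -0.8  0. ] op 55.4 ang -0.34 q [ 7.8 37.1 91.5  0.4 49.4  7.8]
```

View pics/w5.png

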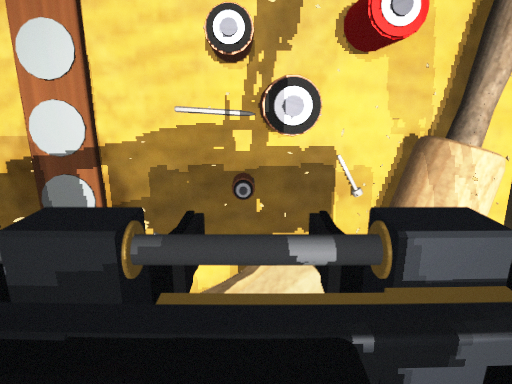

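```bash
python3 - <<'E'
from h import *
p,s,im=load("w5"); print(atz(p,[(242.8,190)],.03))
c=im[160:215,210:280]; cv2.imwrite("pics/w5z.png",cv2.resize(c,None,fx=9,fy=9,interpolation=cv2.INTER_CUBIC))
print(s['tcp_rot'].round(3)); print(proj(p,[s['position']]), s['position']+.0*s['tcp_rot'][:,1])
for i in range(3):
    s=read_state(); print(s['position'],s['tcp_rot'][2].round(4))
E
```

```text
[[0.57112522 0.19374291 0.03      ]]
[[ 0.999  0.034  0.006]
 [-0.006  0.01   1.   ]
 [ 0.034 -0.999  0.01 ]]
[[257.03146785 210.68619559]] [0.58010762 0.19301615 0.07756816]
[0.57985061 0.19295841 0.07766677] [ 0.0333 -0.9994  0.0104]
[0.57985061 0.19295841 0.07766677] [ 0.0333 -0.9994  0.0104]
[0.57985061 0.19295841 0.07766677] [ 0.0333 -0.9994  0.0104]
```

View pics/w5z.png

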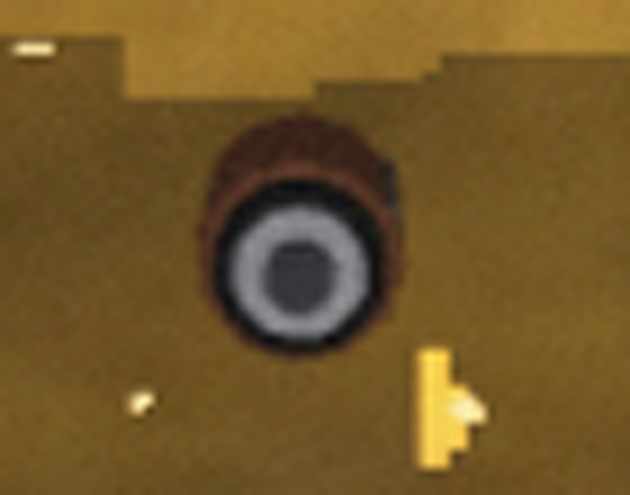

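Request:
apply_moves(steps=[{"x":-4,"y":0.5,"z":-15,"spin":0},{"x":-4,"y":0.5,"z":-15,"spin":0},{"x":0,"y":0,"z":-15,"spin":0},{"x":0,"y":0,"z":-10,"spin":0},{"x":0,"y":0,"z":0,"spin":0},{"x":0,"y":0,"z":0,"spin":0}])

```text
time_s: 6.5
position: [0.5834, 0.192, 0.035]
tcp_rot: [[0.998, 0.059, 0.009], [-0.01, 0.013, 1.0], [0.059, -0.998, 0.013]]
force: [1.1, 0.2, 0.6]
opening: 0.574
```

```bash
python3 - <<'E'
from h import *
p,s,im=snap("w6");print(s['tcp_rot'].round(3)[2])
E
```

```text
6.5 [0.5834 0.192  0.035 ] qv 0.42 F [1.1 0.2 0.6] op 50.0 ang -0.55 q [ 7.7 40.5 93.6  0.4 42.4  7.9]
[ 0.059 -0.998  0.013]
```

View pics/w6.png

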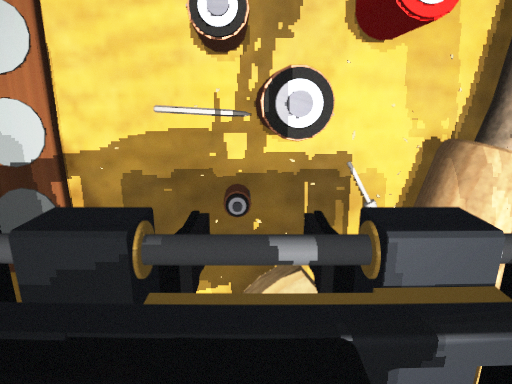

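Request:
apply_moves(steps=[{"x":-5,"y":0,"z":20,"spin":0},{"x":0,"y":0,"z":0,"spin":0},{"x":-5,"y":0,"z":20,"spin":0},{"x":0,"y":0,"z":0,"spin":0}])

```text
time_s: 6.95
position: [0.5755, 0.1918, 0.0781]
tcp_rot: [[0.998, 0.064, 0.009], [-0.01, 0.013, 1.0], [0.064, -0.998, 0.014]]
force: [-0.0, 0.5, -0.6]
opening: 0.575
```

```bash
python3 - <<'E'
from h import *
s=read_state();print(s['time_s'],s['position'],s['tcp_rot'].round(3),s['joint_positions'].round(2),s['qvel'].round(1),s['joint_positions'][[1,2,4]].sum())
E
```

```text
6.95 [0.57550539 0.19181324 0.07809416] [[ 0.998  0.064  0.009]
 [-0.01   0.013  1.   ]
 [ 0.064 -0.998  0.014]] [ 7.74 36.21 93.73  0.36 46.33  8.06] [-0.4  3.2  1.2 -0.4 -1.2 -0.1] 176.2643865110067
```

Request:
apply_moves(steps=[{"x":0,"y":0,"z":0,"spin":0},{"x":0,"y":0,"z":0,"spin":0},{"x":0,"y":0,"z":0,"spin":0}])

```text
time_s: 7.25
position: [0.5755, 0.1916, 0.0769]
tcp_rot: [[0.998, 0.063, 0.009], [-0.01, 0.013, 1.0], [0.063, -0.998, 0.014]]
force: [-0.9, 0.7, 0.4]
opening: 0.575
```

```bash
cat >> h.py <<'E'
def st():
    s=read_state();q=s['joint_positions'];print(round(s['time_s'],2),s['position'].round(4),'tilt x %.3f z %.3f'%(s['tcp_rot'][2,0],s['tcp_rot'][2,2]),q.round(2),'sum %.2f'%q[[1,2,4]].sum(),"F",s['force'].round(1),"op",round(s['opening']*87,1),"ang",np.degrees(np.arctan2(s['tcp_rot'][1,0],s['tcp_rot'][0,0])).round(2))
E
python3 -c "
from h import *
st()"
```

```text
7.25 [0.5755 0.1916 0.0769] tilt x 0.063 z 0.014 [ 7.73 36.31 93.75  0.35 46.24  8.05] sum 176.30 F [-0.9  0.7  0.4] op 50.1 ang -0.58
```

Request:
apply_moves(steps=[{"x":0,"y":0,"z":30,"spin":0},{"x":0,"y":0,"z":30,"spin":0},{"x":0,"y":0,"z":0,"spin":0}])

```text
time_s: 7.55
position: [0.5736, 0.1912, 0.1347]
tcp_rot: [[0.998, 0.056, 0.01], [-0.01, 0.012, 1.0], [0.056, -0.998, 0.013]]
force: [1.2, -0.2, 0.1]
opening: 0.574
```

```bash
python3 -c "
from h import *
st()"
```

```text
7.55 [0.5736 0.1912 0.1347] tilt x 0.056 z 0.013 [ 7.71 31.6  91.29  0.31 53.84  8.11] sum 176.73 F [ 1.2 -0.2  0.1] op 49.9 ang -0.59
```

Request:
apply_moves(steps=[{"x":0,"y":0,"z":-30,"spin":0},{"x":0,"y":0,"z":-30,"spin":0},{"x":0,"y":0,"z":0,"spin":0}])

```text
time_s: 7.85
position: [0.574, 0.1911, 0.0727]
tcp_rot: [[0.998, 0.058, 0.01], [-0.01, 0.012, 1.0], [0.058, -0.998, 0.013]]
force: [-0.6, 0.4, -0.1]
opening: 0.575
```

```bash
python3 -c "
from h import *
st()"
```

```text
7.85 [0.574  0.1911 0.0727] tilt x 0.058 z 0.013 [ 7.7  36.69 93.85  0.34 46.08  8.05] sum 176.61 F [-0.6  0.4 -0.1] op 50.0 ang -0.6
```

Request:
apply_moves(steps=[{"x":-12,"y":0,"z":0,"spin":0},{"x":-12,"y":0,"z":0,"spin":0},{"x":-12,"y":0,"z":0,"spin":0},{"x":-12,"y":0,"z":0,"spin":0},{"x":-12,"y":0,"z":0,"spin":0},{"x":-12,"y":0,"z":0,"spin":0},{"x":0,"y":0,"z":0,"spin":0}])

```text
time_s: 8.55
position: [0.4969, 0.1909, 0.0725]
tcp_rot: [[0.998, 0.056, 0.01], [-0.01, 0.012, 1.0], [0.056, -0.998, 0.012]]
force: [0.7, 0.6, 0.0]
opening: 0.573
```

```bash
python3 -c "
from h import *
st()"
```

```text
8.55 [0.4969 0.1909 0.0725] tilt x 0.056 z 0.012 [  8.87  32.75 104.29   0.28  39.7    9.24] sum 176.74 F [0.7 0.6 0. ] op 49.9 ang -0.6
```

Request:
apply_moves(steps=[{"x":40,"y":0,"z":0,"spin":0},{"x":32,"y":0,"z":0,"spin":0},{"x":0,"y":0,"z":0,"spin":0}])

```text
time_s: 8.85
position: [0.5696, 0.1912, 0.0735]
tcp_rot: [[0.998, 0.056, 0.009], [-0.009, 0.012, 1.0], [0.056, -0.998, 0.012]]
force: [0.3, 0.3, 0.0]
opening: 0.575
```

```bash
python3 -c "
from h import *
st()"
```

```text
8.85 [0.5696 0.1912 0.0735] tilt x 0.056 z 0.012 [ 7.78 36.41 94.35  0.33 45.97  8.06] sum 176.72 F [0.3 0.3 0. ] op 50.0 ang -0.53
```

```bash
python3 -c "
from h import *
st()
snap('w7'); st()"
```

```text
8.85 [0.5696 0.1912 0.0735] tilt x 0.056 z 0.012 [ 7.78 36.41 94.35  0.33 45.97  8.06] sum 176.72 F [0.3 0.3 0. ] op 50.0 ang -0.53
8.85 [0.5696 0.1912 0.0735] qv 3.72 F [0.3 0.3 0. ] op 50.0 ang -0.53 q [ 7.8 36.4 94.3  0.3 46.   8.1]
8.9 [0.5668 0.1912 0.073 ] tilt x 0.052 z 0.012 [ 7.81 36.36 94.57  0.34 46.02  8.07] sum 176.95 F [-0.   0.3 -0.4] op 50.5 ang -0.51
```

Request:
apply_moves(steps=[{"x":0,"y":0,"z":30,"spin":0},{"x":0,"y":0,"z":30,"spin":0},{"x":0,"y":0,"z":0,"spin":0}])

```text
time_s: 9.2
position: [0.5621, 0.1908, 0.1324]
tcp_rot: [[0.999, 0.044, 0.008], [-0.009, 0.01, 1.0], [0.044, -0.999, 0.011]]
force: [0.4, -0.1, 0.7]
opening: 0.574
```

```bash
python3 -c "
from h import *
st()"
```

```text
9.2 [0.5621 0.1908 0.1324] tilt x 0.044 z 0.011 [ 7.83 31.29 92.41  0.31 53.74  8.14] sum 177.43 F [ 0.4 -0.1  0.7] op 49.9 ang -0.5
```

Request:
apply_moves(steps=[{"x":0,"y":0,"z":-15,"spin":0},{"x":0,"y":0,"z":-15,"spin":0},{"x":0,"y":0,"z":-15,"spin":0},{"x":0,"y":0,"z":-15,"spin":0},{"x":0,"y":0,"z":0,"spin":0}])

```text
time_s: 9.7
position: [0.5547, 0.1907, 0.0691]
tcp_rot: [[0.999, 0.038, 0.007], [-0.008, 0.01, 1.0], [0.038, -0.999, 0.01]]
force: [-0.7, -0.3, -0.2]
opening: 0.578
```

```bash
python3 -c "
from h import *
st()"
```

```text
9.7 [0.5547 0.1907 0.0691] tilt x 0.038 z 0.010 [ 7.92 36.29 95.7   0.36 45.79  8.09] sum 177.78 F [-0.7 -0.3 -0.2] op 50.3 ang -0.43
```

Request:
apply_moves(steps=[{"x":17,"y":3,"z":0,"spin":0},{"x":0,"y":0,"z":-15,"spin":0},{"x":0,"y":0,"z":0,"spin":0}])

```text
time_s: 10.0
position: [0.5677, 0.1936, 0.052]
tcp_rot: [[0.999, 0.032, 0.007], [-0.007, 0.009, 1.0], [0.031, -0.999, 0.009]]
force: [-0.6, -0.6, -0.1]
opening: 0.577
```

```bash
python3 -c "
from h import *
st()"
```

```text
10.0 [0.5677 0.1936 0.052 ] tilt x 0.031 z 0.009 [ 8.02 38.67 93.95  0.36 45.53  8.16] sum 178.14 F [-0.6 -0.6 -0.1] op 50.2 ang -0.39
```

Request:
apply_moves(steps=[{"x":4,"y":0,"z":-20,"spin":0},{"x":4,"y":0,"z":-18,"spin":0},{"x":0,"y":0,"z":0,"spin":0}])

```text
time_s: 10.3
position: [0.5736, 0.1935, 0.0124]
tcp_rot: [[1.0, 0.029, 0.006], [-0.006, 0.009, 1.0], [0.029, -1.0, 0.009]]
force: [-1.0, -0.4, 0.7]
opening: 0.572
```

```bash
python3 -c "
from h import *
st()"
```

```text
10.3 [0.5736 0.1935 0.0124] tilt x 0.029 z 0.009 [ 7.93 42.56 93.92  0.39 41.77  8.  ] sum 178.26 F [-1.  -0.4  0.7] op 49.8 ang -0.37
```

Request:
apply_moves(grip=0, steps=[{"x":0,"y":0,"z":0,"spin":0},{"x":0,"y":0,"z":0,"spin":0},{"x":0,"y":0,"z":0,"spin":0},{"x":0,"y":0,"z":0,"spin":0},{"x":0,"y":0,"z":0,"spin":0},{"x":0,"y":0,"z":0,"spin":0}])

```text
time_s: 10.9
position: [0.5737, 0.1937, 0.0146]
tcp_rot: [[0.999, 0.031, 0.006], [-0.006, 0.009, 1.0], [0.031, -0.999, 0.009]]
force: [0.2, 0.2, 0.7]
opening: 0.115
```

```bash
python3 -c "
from h import *
snap('w8');st()"
```

```text
10.9 [0.5737 0.1937 0.0146] qv 0.38 F [0.2 0.2 0.7] op 10.0 ang -0.35 q [ 7.9 42.3 94.   0.4 41.8  8. ]
10.95 [0.5738 0.1937 0.0146] tilt x 0.032 z 0.009 [ 7.94 42.35 93.95  0.39 41.84  8.01] sum 178.14 F [ 0.6  0.8 -0.2] op 6.4 ang -0.36
```

View pics/w8.png

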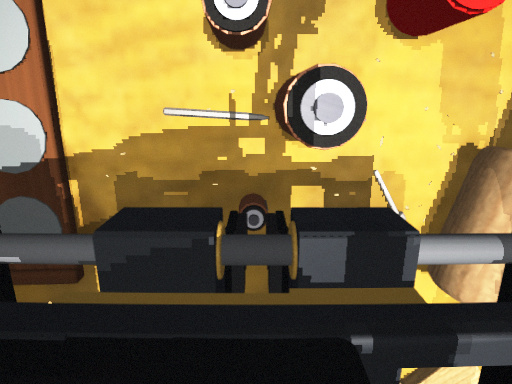

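```bash
python3 - <<'E'
from h import *
p,s,im=load("w8"); print(atz(p,[(254,217)],.03), proj(p,[s['position'], s['position']-.011*s['tcp_rot'][:,1]]))
c=im[180:300,200:310]; cv2.imwrite("pics/w8z.png",cv2.resize(c,None,fx=5,fy=5,interpolation=cv2.INTER_CUBIC))
E
```

```text
[[0.57144476 0.195074   0.03      ]] [[256.99061328 210.65532716]
 [257.04709449 216.83035689]]
```

View pics/w8z.png

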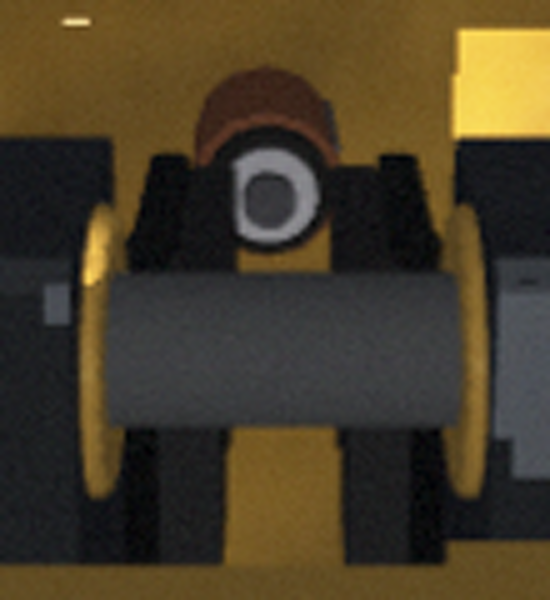

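Request:
apply_moves(steps=[{"x":0,"y":0,"z":0,"spin":0},{"x":0,"y":0,"z":0,"spin":0}])

```text
time_s: 11.15
position: [0.5739, 0.1937, 0.0149]
tcp_rot: [[0.999, 0.032, 0.006], [-0.006, 0.009, 1.0], [0.032, -0.999, 0.009]]
force: [-0.2, 0.4, -0.3]
opening: 0.011
```

```bash
python3 - <<'E'
from h import *
p,s,im=snap('w9')
c=im[180:300,200:310]; cv2.imwrite("pics/w9z.png",cv2.resize(c,None,fx=5,fy=5,interpolation=cv2.INTER_CUBIC))
E
```

```text
11.15 [0.5739 0.1937 0.0149] qv 0.12 F [-0.2  0.4 -0.3] op 0.9 ang -0.36 q [ 7.9 42.3 93.9  0.4 41.8  8. ]
```

View pics/w9z.png

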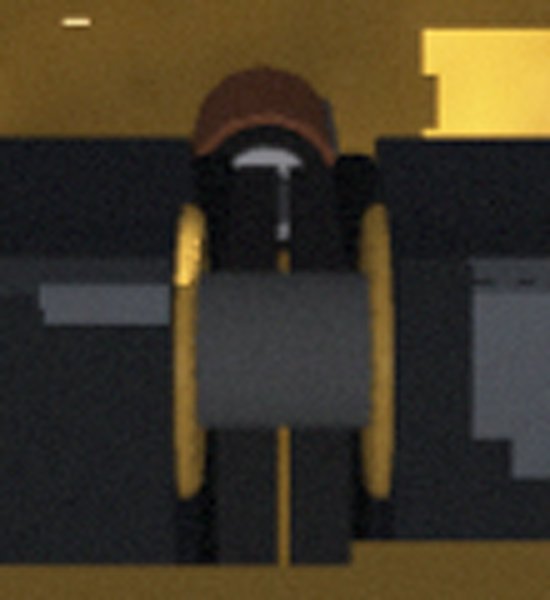

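```bash
python3 - <<'E'
from h import *
p,s,im=load("w9"); R=s['tcp_rot'];P=s['position']
for dz in (-.0095,0,.0095):
  for dy in (.008,0,-.011,-.02,-.04): print(dz,dy,(P+R@np.array([0,dy,dz])).round(4),proj(p,[P+R@np.array([0,dy,dz])]).round(1))
print(proj(p,[[.5718,.1938,.03],[.5718,.2028,.03],[.5718,.2028,.0]]))
print(-p['R'].T@p['t'])
im=snap("t9","top"); im=snap("s9","scene")
c=cv2.imread("pics/s9.png")[130:290,120:340]; cv2.imwrite("pics/s9z.png",cv2.resize(c,None,fx=3.6,fy=3.6,interpolation=cv2.INTER_CUBIC))
E
```

```text
-0.0095 0.008 [0.5741 0.1843 0.0068] [[257.  220.6]]
-0.0095 0 [0.5739 0.1842 0.0148] [[257.1 225.2]]
-0.0095 -0.011 [0.5735 0.1841 0.0258] [[257.1 232.1]]
-0.0095 -0.02 [0.5732 0.184  0.0348] [[257.2 238.3]]
-0.0095 -0.04 [0.5726 0.1839 0.0548] [[257.3 254.5]]
0 0.008 [0.5742 0.1938 0.0069] [[257.  206.6]]
0 0 [0.5739 0.1937 0.0149] [[257.1 210.6]]
0 -0.011 [0.5736 0.1936 0.0259] [[257.1 216.8]]
0 -0.02 [0.5733 0.1935 0.0348] [[257.2 222.4]]
0 -0.04 [0.5726 0.1934 0.0548] [[257.3 237. ]]
0.0095 0.008 [0.5742 0.2033 0.007 ] [[257.1 192.2]]
0.0095 0 [0.574  0.2032 0.0149] [[257.1 195.8]]
0.0095 -0.011 [0.5736 0.2031 0.0259] [[257.2 201.2]]
0.0095 -0.02 [0.5733 0.203  0.0349] [[257.2 206.1]]
0.0095 -0.04 [0.5727 0.2029 0.0549] [[257.4 218.9]]
[[254.29600072 219.02272155]
 [254.18004596 203.8701858 ]
 [252.95991837 190.17560912]]
[0.56756449 0.25720375 0.20498708]
11.2 [0.5739 0.1937 0.0148] qv 0.1 F [ 0.4  0.2 -0.4] op 0.2 ang -0.35 q [ 7.9 42.3 93.9  0.4 41.8  8. ]
11.25 [0.5738 0.1937 0.0148] qv 0.09 F [0.5 0.7 0.4] op 0.8 ang -0.35 q [ 7.9 42.3 93.9  0.4 41.8  8. ]
```

View pics/s9z.png

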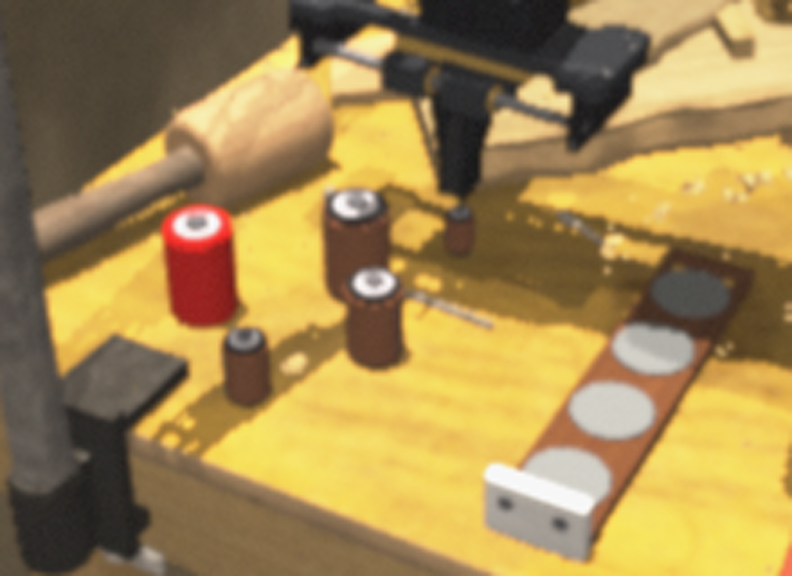

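```bash
python3 - <<'E'
from h import *
p=imaging.camera_params("scene");s=read_state();P=s['position'];y=s['tcp_rot'][:,1]
a=proj(p,[P+y*.008,P,P-y*.011,P-y*.03,P-y*.05,[.5718,.1938,.03],[.5718,.1938,.0],[.5718,.1938,.015]]);print(a.round(1)); print(((a-[120,130])*3.6).round(0))
c=cv2.imread("pics/s9.png")[150:220,220:280]; c=cv2.resize(c,None,fx=9,fy=9,interpolation=cv2.INTER_CUBIC)
for q in a: cv2.circle(c,tuple(((q-[220,150]+.5)*9).astype(int)),3,(0,255,0),-1)
cv2.imwrite("pics/s9y.png",c)
E
```

```text
[[245.9 194.9]
 [246.1 191.9]
 [246.3 187.6]
 [246.7 180. ]
 [247.1 171.9]
 [247.  186.1]
 [246.8 197.8]
 [246.9 192. ]]
[[453. 234.]
 [454. 223.]
 [455. 207.]
 [456. 180.]
 [458. 151.]
 [457. 202.]
 [456. 244.]
 [457. 223.]]
```

View pics/s9y.png

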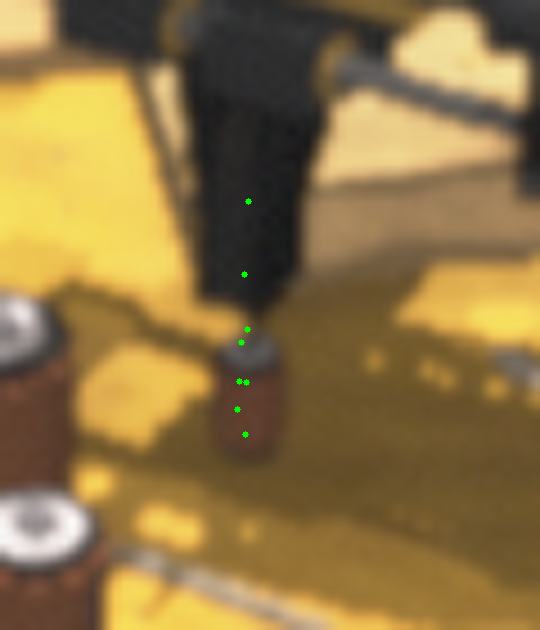

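Request:
apply_moves(grip=45, steps=[{"x":0,"y":0,"z":0,"spin":0},{"x":0,"y":0,"z":0,"spin":0},{"x":0,"y":0,"z":0,"spin":0},{"x":0,"y":0,"z":0,"spin":0},{"x":0,"y":0,"z":0,"spin":0},{"x":0,"y":0,"z":0,"spin":0}])

```text
time_s: 11.9
position: [0.5736, 0.1937, 0.0145]
tcp_rot: [[0.999, 0.031, 0.006], [-0.006, 0.009, 1.0], [0.031, -0.999, 0.009]]
force: [-0.4, 0.7, -0.2]
opening: 0.456
```

Request:
apply_moves(steps=[{"x":-2,"y":0.5,"z":-16,"spin":0},{"x":0,"y":0,"z":0,"spin":0}])

```text
time_s: 12.1
position: [0.572, 0.1942, -0.0014]
tcp_rot: [[0.999, 0.032, 0.006], [-0.006, 0.009, 1.0], [0.032, -0.999, 0.009]]
force: [-0.8, -0.3, 0.9]
opening: 0.507
```

```bash
python3 - <<'E'
from h import *
st()
p,s,im=snap('w10')
im=snap("s10","scene")
c=cv2.imread("pics/s10.png")[140:230,200:300]; cv2.imwrite("pics/s10z.png",cv2.resize(c,None,fx=6,fy=6,interpolation=cv2.INTER_CUBIC))
E
```

```text
12.1 [ 0.572   0.1942 -0.0014] tilt x 0.032 z 0.009 [ 8.02 43.75 94.48  0.4  39.87  8.07] sum 178.10 F [-0.8 -0.3  0.9] op 44.2 ang -0.36
12.1 [ 0.572   0.1942 -0.0014] qv 2.46 F [-0.8 -0.3  0.9] op 44.2 ang -0.36 q [ 8.  43.8 94.5  0.4 39.9  8.1]
12.15 [ 5.735e-01  1.944e-01 -3.000e-04] qv 1.28 F [ 0.6 -0.7  1.3] op 44.5 ang -0.36 q [ 8.  43.7 94.4  0.4 39.9  8.1]
```

View pics/s10z.png

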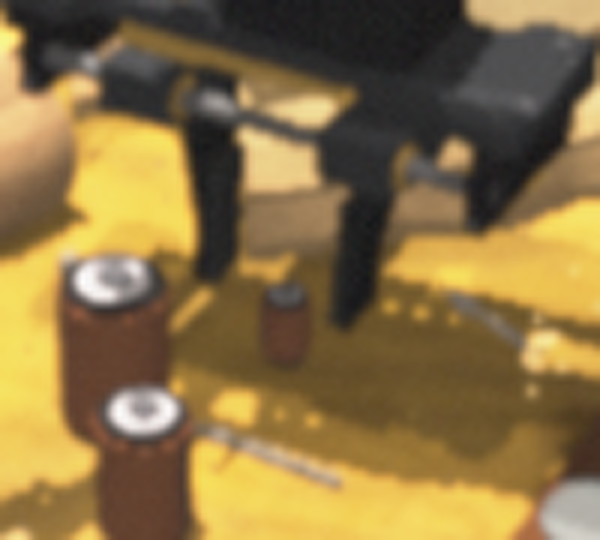

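View pics/w10.png

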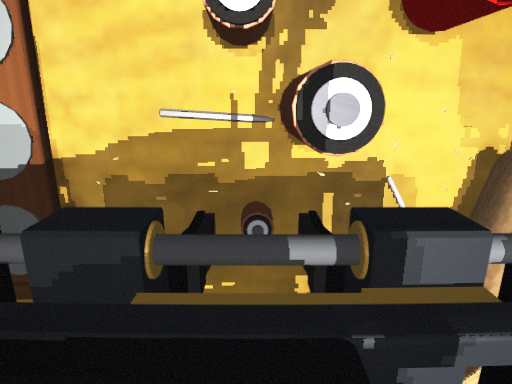

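Request:
apply_moves(steps=[{"x":-1,"y":0,"z":-10,"spin":0},{"x":-1,"y":0,"z":-9,"spin":0},{"x":0,"y":0,"z":0,"spin":0}])

```text
time_s: 12.5
position: [0.5734, 0.1946, -0.0187]
tcp_rot: [[0.999, 0.04, 0.006], [-0.006, 0.01, 1.0], [0.04, -0.999, 0.01]]
force: [-0.4, -0.3, 0.4]
opening: 0.518
```

```bash
python3 - <<'E'
from h import *
st()
im=snap("s11","scene")
c=cv2.imread("pics/s11.png")[140:230,200:300]; cv2.imwrite("pics/s11z.png",cv2.resize(c,None,fx=6,fy=6,interpolation=cv2.INTER_CUBIC))
E
```

```text
12.5 [ 0.5734  0.1946 -0.0187] tilt x 0.040 z 0.010 [ 8.04 45.36 94.84  0.42 37.48  8.07] sum 177.67 F [-0.4 -0.3  0.4] op 45.1 ang -0.36
12.5 [ 0.5734  0.1946 -0.0187] qv 0.55 F [-0.4 -0.3  0.4] op 45.1 ang -0.36 q [ 8.  45.4 94.8  0.4 37.5  8.1]
```

View pics/s11z.png

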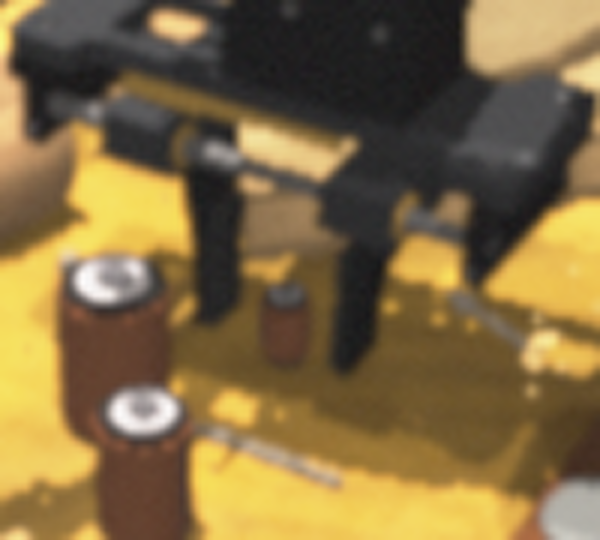

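Request:
apply_moves(grip=0, steps=[{"x":0,"y":0,"z":0,"spin":0},{"x":0,"y":0,"z":0,"spin":0},{"x":0,"y":0,"z":0,"spin":0},{"x":0,"y":0,"z":0,"spin":0},{"x":0,"y":0,"z":0,"spin":0},{"x":0,"y":0,"z":0,"spin":0},{"x":0,"y":0,"z":0,"spin":0}])

```text
time_s: 13.25
position: [0.5744, 0.1948, -0.0175]
tcp_rot: [[0.999, 0.042, 0.006], [-0.006, 0.01, 1.0], [0.042, -0.999, 0.011]]
force: [0.2, -0.7, -0.5]
opening: 0.198
```

```bash
python3 - <<'E'
from h import *
st()
snap("w12")
im=snap("s12","scene")
c=cv2.imread("pics/s12.png")[140:230,200:300]; cv2.imwrite("pics/s12z.png",cv2.resize(c,None,fx=6,fy=6,interpolation=cv2.INTER_CUBIC))
E
```

```text
13.25 [ 0.5744  0.1948 -0.0175] tilt x 0.042 z 0.011 [ 8.05 45.27 94.78  0.42 37.51  8.07] sum 177.55 F [ 0.2 -0.7 -0.5] op 17.3 ang -0.37
13.25 [ 0.5744  0.1948 -0.0175] qv 0.15 F [ 0.2 -0.7 -0.5] op 17.3 ang -0.37 q [ 8.  45.3 94.8  0.4 37.5  8.1]
13.3 [ 0.5743  0.1948 -0.0176] qv 0.17 F [-0.6  0.6  0.3] op 17.2 ang -0.37 q [ 8.  45.3 94.8  0.4 37.5  8.1]
```

View pics/s12z.png

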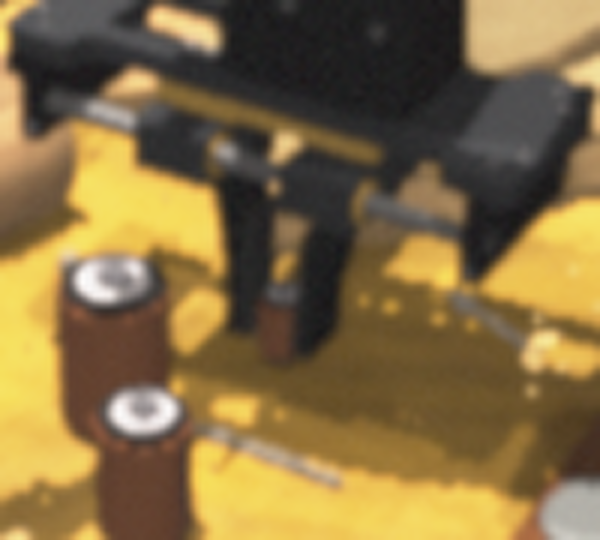

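View pics/w12.png

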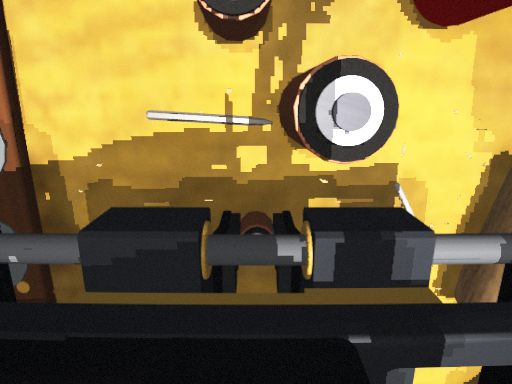

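Request:
apply_moves(steps=[{"x":0,"y":0,"z":30,"spin":0},{"x":0,"y":0,"z":40,"spin":0},{"x":0,"y":0,"z":40,"spin":0},{"x":0,"y":0,"z":20,"spin":0},{"x":-20,"y":15,"z":0,"spin":0},{"x":-35,"y":25,"z":0,"spin":0},{"x":-35,"y":25,"z":0,"spin":0},{"x":-35,"y":25,"z":0,"spin":0},{"x":-20,"y":15,"z":0,"spin":0},{"x":0,"y":0,"z":0,"spin":0},{"x":0,"y":0,"z":0,"spin":0}])

```text
time_s: 14.45
position: [0.4252, 0.301, 0.1179]
tcp_rot: [[0.999, 0.046, 0.009], [-0.01, 0.011, 1.0], [0.046, -0.999, 0.012]]
force: [0.8, 0.2, 0.2]
opening: 0.2
```

```bash
python3 - <<'E'
from h import *
st()
snap("w13");st()
E
```

```text
14.45 [0.4252 0.301  0.1179] tilt x 0.046 z 0.012 [ 23.29  27.87 103.38  -0.62  46.09  24.25] sum 177.34 F [0.8 0.2 0.2] op 17.4 ang -0.55
14.45 [0.4252 0.301  0.1179] qv 1.13 F [0.8 0.2 0.2] op 17.4 ang -0.55 q [ 23.3  27.9 103.4  -0.6  46.1  24.2]
14.5 [0.4252 0.3008 0.1179] tilt x 0.045 z 0.012 [ 23.26  27.88 103.37  -0.6   46.12  24.25] sum 177.37 F [-0.1 -0.4  0.2] op 17.2 ang -0.6
```

View pics/w13.png

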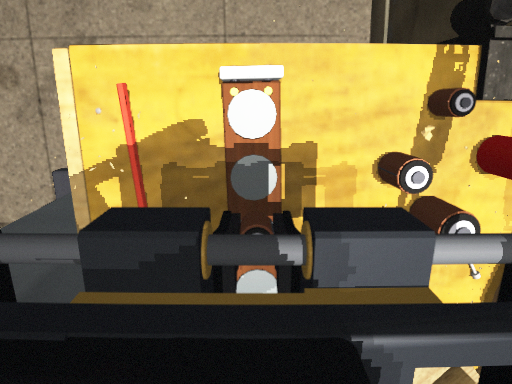

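```bash
cat > pads.py <<'E'
from h import *
import sys
def ellipse(p,im,u,v,w=22,z=.012):
    # grey, low saturation region around (u,v): fill then fit
    hsv=cv2.cvtColor(im,cv2.COLOR_BGR2HSV); m=((hsv[:,:,1]<60)&(hsv[:,:,2]>60)).astype(np.uint8)
    n,l,stt,c=cv2.connectedComponentsWithStats(m); i=l[int(v),int(u)]
    cnt=max(cv2.findContours((l==i).astype(np.uint8),cv2.RETR_EXTERNAL,cv2.CHAIN_APPROX_NONE)[0],key=len)
    pts=atz(p,cnt.reshape(-1,2),z)[:,:2]; h=cv2.convexHull(pts.astype(np.float32)); (c,r)=cv2.minEnclosingCircle(h)
    A=np.c_[2*pts,np.ones(len(pts))]; k=np.linalg.lstsq(A,(pts**2).sum(1),rcond=None)[0]
    print('pix',(u,v),'enclose',np.round(c,4),round(r,4),'lsq',k[:2].round(4),np.sqrt(k[2]+k[:2]@k[:2]).round(4))
    return k[:2]
E
python3 - <<'E'
from pads import *
p,s,im=load("w13")
ellipse(p,im,250,115); ellipse(p,im,250,180)
print(atz(p,[(221,78),(282,78)],.034),atz(p,[(461,101.5)],.04),atz(p,[(417,178)],.05),atz(p,[(462,231)],.06))
E
```

```text
pix (250, 115) enclose [0.4257 0.3596] 0.0249 lsq [0.4259 0.3575] 0.022
pix (250, 180) enclose [0.427  0.2984] 0.0221 lsq [0.427  0.2985] 0.0213
[[0.40107842 0.38560958 0.034     ]
 [0.45027894 0.38531863 0.034     ]] [[0.60030853 0.36636693 0.04      ]] [[0.56301614 0.30376577 0.05      ]] [[0.60272541 0.25893508 0.06      ]]
```

Request:
apply_moves(steps=[{"x":1,"y":20,"z":0,"spin":0},{"x":1,"y":25,"z":0,"spin":0},{"x":0,"y":12,"z":-20,"spin":0},{"x":0,"y":0,"z":-25,"spin":0},{"x":0,"y":0,"z":-20,"spin":0},{"x":0,"y":0,"z":0,"spin":0}])

```text
time_s: 15.1
position: [0.4394, 0.3572, 0.052]
tcp_rot: [[0.998, 0.056, 0.02], [-0.021, 0.014, 1.0], [0.055, -0.998, 0.016]]
force: [-0.3, -0.1, -1.3]
opening: 0.198
```

```bash
python3 - <<'E'
from h import *
st()
E
```

```text
15.1 [0.4394 0.3572 0.052 ] tilt x 0.055 z 0.016 [28.27 36.59 99.87 -1.2  40.35 30.36] sum 176.81 F [-0.3 -0.1 -1.3] op 17.2 ang -1.22
```

Request:
apply_moves(steps=[{"x":-12,"y":0,"z":-10,"spin":0.01},{"x":0,"y":0,"z":-20,"spin":0.01},{"x":0,"y":0,"z":0,"spin":0}])

```text
time_s: 15.4
position: [0.4327, 0.3563, 0.0228]
tcp_rot: [[0.998, 0.06, 0.005], [-0.006, 0.017, 1.0], [0.06, -0.998, 0.018]]
force: [0.3, 0.3, 0.3]
opening: 0.198
```

```bash
python3 - <<'E'
from h import *
st()
E
```

```text
15.4 [0.4327 0.3563 0.0228] tilt x 0.060 z 0.018 [ 28.51  39.14 101.7   -1.31  35.68  29.85] sum 176.52 F [0.3 0.3 0.3] op 17.2 ang -0.33
```

Request:
apply_moves(steps=[{"x":-6,"y":2,"z":-12,"spin":0},{"x":-2,"y":0,"z":-11,"spin":0},{"x":0,"y":0,"z":0,"spin":0}])

```text
time_s: 15.7
position: [0.4294, 0.3584, 0.0022]
tcp_rot: [[0.998, 0.066, 0.008], [-0.01, 0.02, 1.0], [0.066, -0.998, 0.021]]
force: [-0.1, -0.5, -0.4]
opening: 0.197
```

```bash
python3 - <<'E'
from h import *
st()
im=snap("s14","scene")
snap("w14");st()
c=cv2.imread("pics/s14.png")[190:300,230:340]; cv2.imwrite("pics/s14z.png",cv2.resize(c,None,fx=5,fy=5,interpolation=cv2.INTER_CUBIC))
E
```

```text
15.7 [0.4294 0.3584 0.0022] tilt x 0.066 z 0.021 [ 28.9   41.14 102.56  -1.53  32.46  30.67] sum 176.15 F [-0.1 -0.5 -0.4] op 17.1 ang -0.55
15.7 [0.4294 0.3584 0.0022] qv 1.63 F [-0.1 -0.5 -0.4] op 17.1 ang -0.55 q [ 28.9  41.1 102.6  -1.5  32.5  30.7]
15.75 [0.4301 0.3588 0.0029] qv 0.81 F [ 0.2  0.1 -0.4] op 17.0 ang -0.56 q [ 28.9  41.1 102.5  -1.5  32.5  30.7]
15.8 [0.4302 0.359  0.0031] tilt x 0.067 z 0.022 [ 28.91  41.06 102.51  -1.53  32.46  30.67] sum 176.03 F [-0.1  0.3 -0.8] op 17.0 ang -0.55
```

View pics/s14z.png

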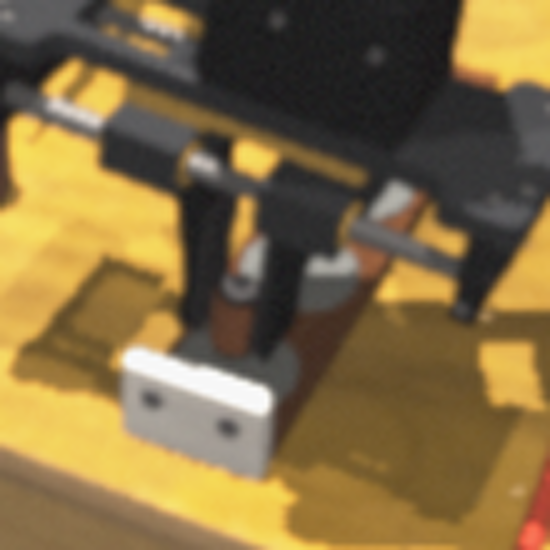

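View pics/w14.png

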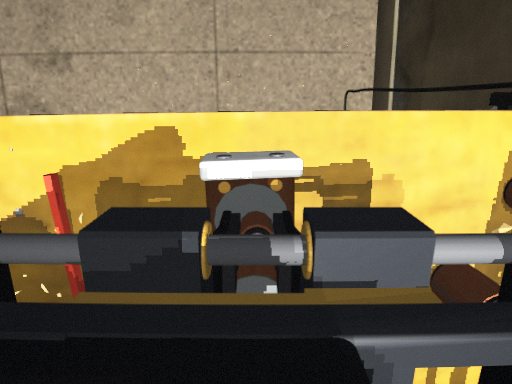

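Request:
apply_moves(steps=[{"x":-4,"y":-1,"z":-9,"spin":0},{"x":0,"y":0,"z":0,"spin":0},{"x":0,"y":0,"z":0,"spin":0}])

```text
time_s: 16.1
position: [0.4283, 0.3588, -0.0045]
tcp_rot: [[0.997, 0.072, 0.008], [-0.01, 0.023, 1.0], [0.072, -0.997, 0.024]]
force: [-0.0, -0.3, -0.6]
opening: 0.195
```

```bash
python3 - <<'E'
from h import *
st()
E
```

```text
16.1 [ 0.4283  0.3588 -0.0045] tilt x 0.072 z 0.024 [ 29.    41.76 103.09  -1.61  30.89  30.89] sum 175.74 F [-0.  -0.3 -0.6] op 16.9 ang -0.59
```

Request:
apply_moves(grip=45, steps=[{"x":0,"y":0,"z":-1,"spin":0},{"x":0,"y":0,"z":0,"spin":0},{"x":0,"y":0,"z":0,"spin":0},{"x":0,"y":0,"z":0,"spin":0},{"x":0,"y":0,"z":0,"spin":0},{"x":0,"y":0,"z":0,"spin":0}])

```text
time_s: 16.7
position: [0.4278, 0.3587, -0.0054]
tcp_rot: [[0.997, 0.071, 0.008], [-0.01, 0.023, 1.0], [0.071, -0.997, 0.024]]
force: [0.5, 1.0, 0.4]
opening: 0.509
```

Request:
apply_moves(steps=[{"x":-1,"y":0,"z":20,"spin":0},{"x":0,"y":0,"z":30,"spin":0},{"x":0,"y":0,"z":40,"spin":0},{"x":0,"y":0,"z":30,"spin":0},{"x":0,"y":0,"z":0,"spin":0}])

```text
time_s: 17.2
position: [0.4251, 0.3577, 0.117]
tcp_rot: [[0.998, 0.067, 0.008], [-0.01, 0.021, 1.0], [0.067, -0.998, 0.022]]
force: [0.5, -0.2, -0.5]
opening: 0.514
```

```bash
python3 - <<'E'
from h import *
st()
im=snap("s15","scene")
snap("w15")
c=cv2.imread("pics/s15.png")[190:300,230:340]; cv2.imwrite("pics/s15z.png",cv2.resize(c,None,fx=5,fy=5,interpolation=cv2.INTER_CUBIC))
E
```

```text
17.2 [0.4251 0.3577 0.117 ] tilt x 0.067 z 0.022 [29.06 29.71 99.57 -1.14 46.76 30.33] sum 176.04 F [ 0.5 -0.2 -0.5] op 44.7 ang -0.57
17.2 [0.4251 0.3577 0.117 ] qv 1.84 F [ 0.5 -0.2 -0.5] op 44.7 ang -0.57 q [29.1 29.7 99.6 -1.1 46.8 30.3]
17.25 [0.424  0.357  0.1153] qv 2.87 F [ 0.5  0.3 -0.6] op 44.9 ang -0.57 q [29.  29.8 99.7 -1.1 46.7 30.3]
```

View pics/s15z.png

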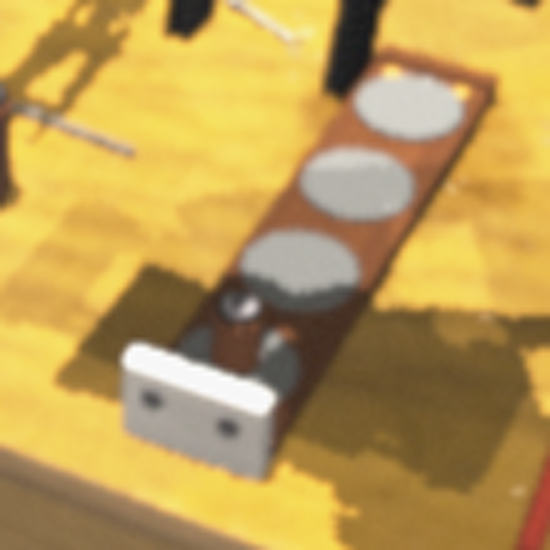

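View pics/w15.png

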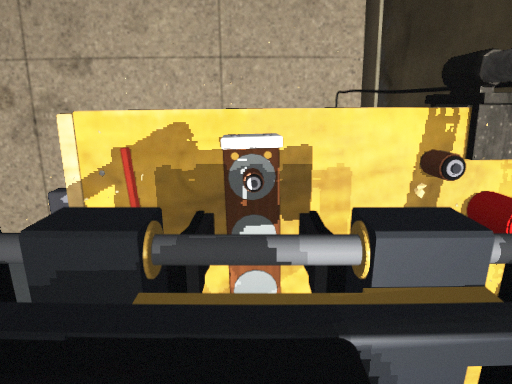

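```bash
python3 - <<'E'
from pads import *
p,s,im=load("w15")
print(atz(p,[(253.5,182.5)],.042))
c=im[145:215,215:290]; cv2.imwrite("pics/w15z.png",cv2.resize(c,None,fx=8,fy=8,interpolation=cv2.INTER_CUBIC))
E
```

```text
[[0.42608166 0.3579145  0.042     ]]
```

View pics/w15z.png

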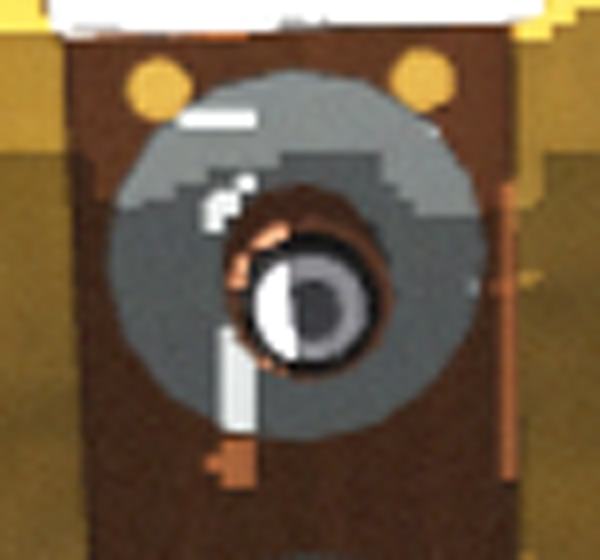

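```bash
python3 - <<'E'
from pads import *
ps=imaging.camera_params("scene")
for uv in [(280,186.7),(205,161.7),(257,161.5)]:
    c,d=ray(ps,[uv]);d=d[0]
    for y in (.185,.195,.205,.23): print(uv,(c+d*(y-c[1])/d[1]).round(3))
p,s,im=load("w15"); print(atz(p,[(252.1,177)],.012))
E
```

```text
(280, 186.7) [0.5   0.185 0.046]
(280, 186.7) [0.496 0.195 0.053]
(280, 186.7) [0.492 0.205 0.06 ]
(280, 186.7) [0.481 0.23  0.077]
(205, 161.7) [0.681 0.185 0.054]
(205, 161.7) [0.674 0.195 0.061]
(205, 161.7) [0.668 0.205 0.068]
(205, 161.7) [0.651 0.23  0.085]
(257, 161.5) [0.554 0.185 0.09 ]
(257, 161.5) [0.549 0.195 0.097]
(257, 161.5) [0.544 0.205 0.103]
(257, 161.5) [0.532 0.23  0.119]
[[0.4264808  0.35625744 0.012     ]]
```

Request:
apply_moves(grip=72, steps=[{"x":40,"y":-24,"z":0,"spin":0},{"x":48,"y":-26,"z":0,"spin":0},{"x":48,"y":-26,"z":0,"spin":0},{"x":36,"y":-20,"z":0,"spin":0},{"x":0,"y":0,"z":0,"spin":0},{"x":0,"y":0,"z":0,"spin":0}])

```text
time_s: 17.9
position: [0.5887, 0.2553, 0.1014]
tcp_rot: [[0.999, 0.04, 0.006], [-0.006, 0.011, 1.0], [0.04, -0.999, 0.011]]
force: [-0.2, -0.5, 0.5]
opening: 0.82
```

```bash
python3 - <<'E'
from h import *
st()
snap("w16"); st()
E
```

```text
17.9 [0.5887 0.2553 0.1014] tilt x 0.040 z 0.011 [13.44 36.96 86.39  0.1  54.26 13.72] sum 177.60 F [-0.2 -0.5  0.5] op 71.4 ang -0.35
17.9 [0.5887 0.2553 0.1014] qv 2.22 F [-0.2 -0.5  0.5] op 71.4 ang -0.35 q [13.4 37.  86.4  0.1 54.3 13.7]
17.95 [0.5888 0.2553 0.1014] tilt x 0.041 z 0.011 [1.346e+01 3.695e+01 8.640e+01 6.000e-02 5.422e+01 1.372e+01] sum 177.57 F [-0.1 -0.1 -0.2] op 71.5 ang -0.3
```

View pics/w16.png

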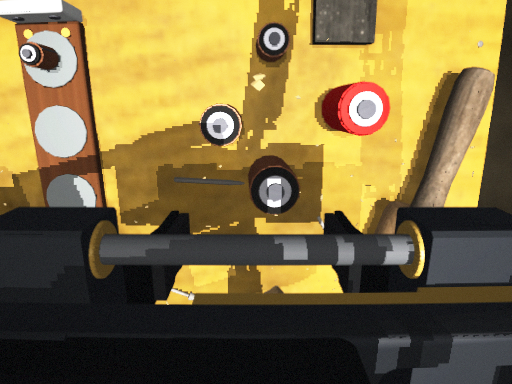

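```bash
python3 - <<'E'
from h import *
p,s,im=load("w16"); print(atz(p,[(275,191)],.06), atz(p,[(221,126)],.05),atz(p,[(274,38.5)],.04))
c=im[90:220,190:400]; cv2.imwrite("pics/w16z.png",cv2.resize(c,None,fx=3.8,fy=3.8,interpolation=cv2.INTER_CUBIC))
E
```

```text
[[0.60376733 0.25649221 0.06      ]] [[0.56484378 0.30356309 0.05      ]] [[0.60422537 0.3653874  0.04      ]]
```

View pics/w16z.png

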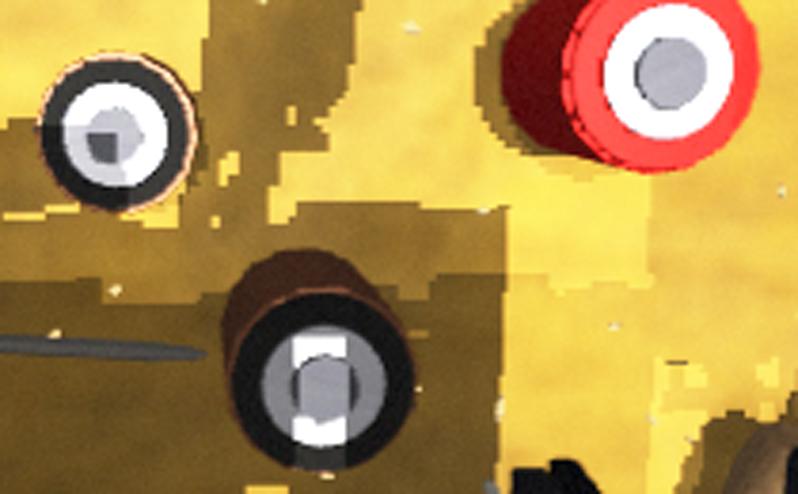

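Request:
apply_moves(steps=[{"x":15,"y":2,"z":0,"spin":0},{"x":0,"y":0,"z":-25,"spin":0},{"x":0,"y":0,"z":0,"spin":0}])

```text
time_s: 18.25
position: [0.5976, 0.2592, 0.0729]
tcp_rot: [[0.999, 0.032, 0.001], [-0.002, 0.009, 1.0], [0.032, -0.999, 0.009]]
force: [-0.8, -0.0, -0.8]
opening: 0.829
```

```bash
python3 - <<'E'
from h import *
st()
E
```

```text
18.25 [0.5976 0.2592 0.0729] tilt x 0.032 z 0.009 [13.59 39.94 85.46  0.1  52.68 13.62] sum 178.08 F [-0.8 -0.  -0.8] op 72.1 ang -0.09
```

Request:
apply_moves(steps=[{"x":5,"y":-2,"z":-25,"spin":0},{"x":3,"y":0,"z":-30,"spin":0},{"x":0,"y":0,"z":-20,"spin":0},{"x":0,"y":0,"z":0,"spin":0}])

```text
time_s: 18.65
position: [0.6012, 0.2613, -0.0022]
tcp_rot: [[1.0, 0.031, -0.005], [0.005, 0.01, 1.0], [0.031, -0.999, 0.009]]
force: [-1.0, 0.1, -0.6]
opening: 0.827
```

```bash
python3 - <<'E'
from h import *
st()
snap("s17","scene")
c=cv2.imread("pics/s17.png")[140:230,170:290]; cv2.imwrite("pics/s17z.png",cv2.resize(c,None,fx=6,fy=6,interpolation=cv2.INTER_CUBIC))
E
```

```text
18.65 [ 0.6012  0.2613 -0.0022] tilt x 0.031 z 0.009 [13.68 46.36 86.46  0.17 45.33 13.27] sum 178.16 F [-1.   0.1 -0.6] op 71.9 ang 0.29
18.65 [ 0.6012  0.2613 -0.0022] qv 1.94 F [-1.   0.1 -0.6] op 71.9 ang 0.29 q [13.7 46.4 86.5  0.2 45.3 13.3]
```

View pics/s17z.png

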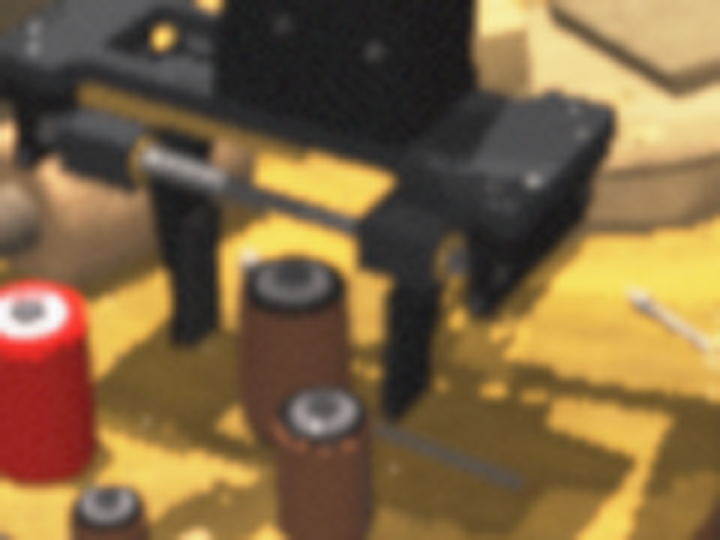

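Request:
apply_moves(steps=[{"x":2,"y":-4.5,"z":-4,"spin":0},{"x":0,"y":0,"z":0,"spin":0}])

```text
time_s: 18.9
position: [0.6048, 0.2583, -0.0024]
tcp_rot: [[0.999, 0.036, -0.007], [0.007, 0.011, 1.0], [0.036, -0.999, 0.011]]
force: [-0.2, 0.1, 1.0]
opening: 0.826
```

```bash
python3 - <<'E'
from h import *
st()
E
```

```text
18.9 [ 0.6048  0.2583 -0.0024] tilt x 0.036 z 0.011 [13.33 46.4  86.42  0.2  45.02 12.79] sum 177.84 F [-0.2  0.1  1. ] op 71.9 ang 0.4
```

Good (within ~1 mm). Close.

Request:
apply_moves(grip=0, steps=[{"x":0,"y":-0.5,"z":0,"spin":0},{"x":0,"y":0,"z":0,"spin":0},{"x":0,"y":0,"z":0,"spin":0},{"x":0,"y":0,"z":0,"spin":0},{"x":0,"y":0,"z":0,"spin":0},{"x":0,"y":0,"z":0,"spin":0},{"x":0,"y":0,"z":0,"spin":0},{"x":0,"y":0,"z":0,"spin":0}])

```text
time_s: 19.7
position: [0.607, 0.2582, 0.0017]
tcp_rot: [[0.999, 0.042, -0.007], [0.006, 0.013, 1.0], [0.042, -0.999, 0.012]]
force: [-0.5, 0.0, 0.5]
opening: 0.442
```

```bash
python3 - <<'E'
from h import *
st()
snap("w18")
E
```

```text
19.7 [0.607  0.2582 0.0017] tilt x 0.042 z 0.012 [13.27 46.06 86.36  0.22 45.08 12.74] sum 177.50 F [-0.5  0.   0.5] op 38.5 ang 0.37
19.7 [0.607  0.2582 0.0017] qv 0.16 F [-0.5  0.   0.5] op 38.5 ang 0.37 q [13.3 46.1 86.4  0.2 45.1 12.7]
```

View pics/w18.png

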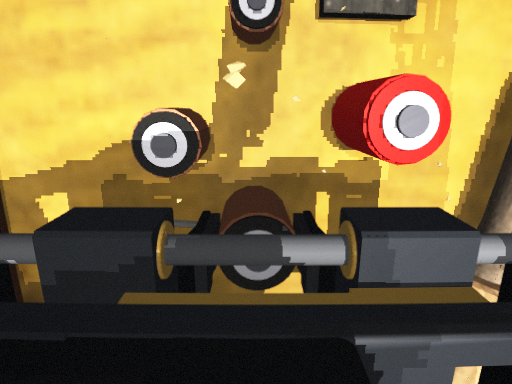

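Request:
apply_moves(steps=[{"x":0,"y":0,"z":30,"spin":0},{"x":0,"y":0,"z":40,"spin":0},{"x":0,"y":0,"z":30,"spin":0},{"x":-25,"y":-10,"z":0,"spin":0},{"x":-40,"y":-17,"z":0,"spin":0},{"x":-40,"y":-17,"z":0,"spin":0},{"x":-40,"y":-17,"z":0,"spin":0},{"x":-28,"y":-12,"z":0,"spin":0},{"x":0,"y":0,"z":0,"spin":0},{"x":0,"y":0,"z":0,"spin":0}])

```text
time_s: 20.75
position: [0.427, 0.1826, 0.1036]
tcp_rot: [[0.999, 0.042, -0.007], [0.007, 0.013, 1.0], [0.042, -0.999, 0.012]]
force: [0.3, 0.3, -1.2]
opening: 0.442
```

```bash
python3 - <<'E'
from pads import *
st()
p,s,im=snap("w19"); st()
E
```

```text
20.75 [0.427  0.1826 0.1036] tilt x 0.042 z 0.012 [  9.08  26.   111.87   0.51  39.63   8.29] sum 177.49 F [ 0.3  0.3 -1.2] op 38.4 ang 0.39
20.75 [0.427  0.1826 0.1036] qv 2.67 F [ 0.3  0.3 -1.2] op 38.4 ang 0.39 q [  9.1  26.  111.9   0.5  39.6   8.3]
20.8 [0.4265 0.1826 0.1034] tilt x 0.041 z 0.012 [  9.1   26.02 111.86   0.51  39.69   8.29] sum 177.58 F [-0.6  0.5 -0.7] op 38.6 ang 0.4
```

View pics/w19.png

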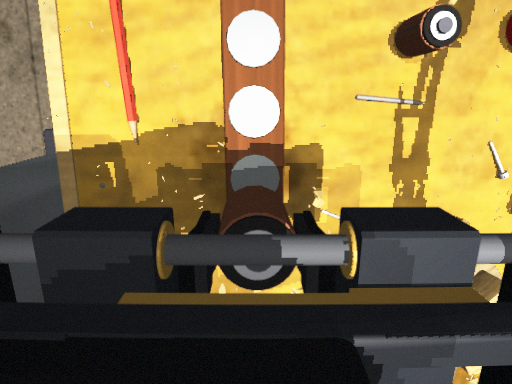

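```bash
python3 - <<'E'
from pads import *
p,s,im=load("w19")
ellipse(p,im,253,38); ellipse(p,im,254,111)
c=im[150:290,190:330]; cv2.imwrite("pics/w19z.png",cv2.resize(c,None,fx=4.2,fy=4.2,interpolation=cv2.INTER_CUBIC))
P=s['position'];
for h in (.101+.06,): print(proj(p,[[P[0]-.001,P[1]-.0012,h+.0]]))
E
```

```text
pix (253, 38) enclose [0.4268 0.2984] 0.0222 lsq [0.427  0.2985] 0.0215
pix (254, 111) enclose [0.4278 0.2404] 0.022 lsq [0.4279 0.2405] 0.0214
[[260.69727738 253.8728888 ]]
```

View pics/w19z.png

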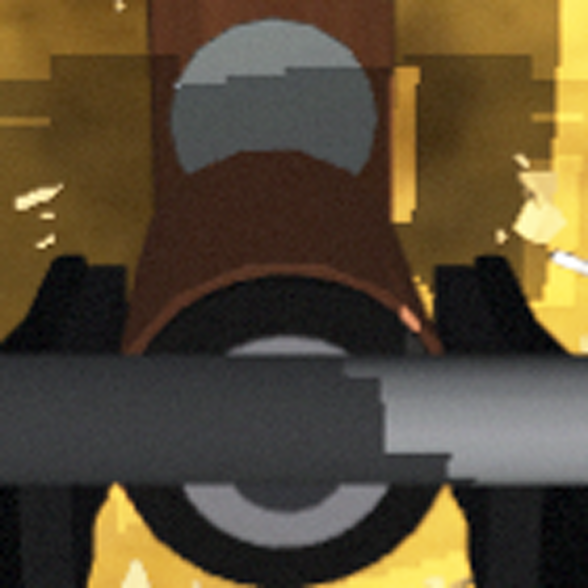

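Request:
apply_moves(steps=[{"x":4,"y":0.5,"z":-25,"spin":0},{"x":0,"y":0,"z":-30,"spin":0},{"x":0,"y":0,"z":-15,"spin":0},{"x":0,"y":0,"z":0,"spin":0}])

```text
time_s: 21.2
position: [0.441, 0.1854, 0.0323]
tcp_rot: [[0.998, 0.055, -0.008], [0.007, 0.015, 1.0], [0.055, -0.998, 0.014]]
force: [-0.1, 1.2, -1.2]
opening: 0.44
```

```bash
python3 - <<'E'
from h import *
st()
E
```

```text
21.2 [0.441  0.1854 0.0323] tilt x 0.055 z 0.014 [  9.14  34.82 113.27   0.69  28.66   8.09] sum 176.74 F [-0.1  1.2 -1.2] op 38.3 ang 0.43
```

Request:
apply_moves(steps=[{"x":-12,"y":-3,"z":-6,"spin":0},{"x":0,"y":0,"z":-6,"spin":0},{"x":0,"y":0,"z":0,"spin":0}])

```text
time_s: 21.5
position: [0.4345, 0.1836, 0.0203]
tcp_rot: [[0.998, 0.062, -0.009], [0.008, 0.016, 1.0], [0.062, -0.998, 0.015]]
force: [-0.4, -0.2, -1.4]
opening: 0.443
```

```bash
python3 - <<'E'
from h import *
st()
E
```

```text
21.5 [0.4345 0.1836 0.0203] tilt x 0.062 z 0.015 [  9.04  36.04 114.84   0.8   25.49   7.86] sum 176.37 F [-0.4 -0.2 -1.4] op 38.5 ang 0.44
```

Request:
apply_moves(steps=[{"x":-5,"y":-0.5,"z":-6,"spin":0},{"x":0,"y":0,"z":0,"spin":0},{"x":0,"y":0,"z":0,"spin":0}])

```text
time_s: 21.8
position: [0.4324, 0.1837, 0.015]
tcp_rot: [[0.998, 0.067, -0.009], [0.008, 0.017, 1.0], [0.067, -0.998, 0.016]]
force: [0.0, -0.0, -0.9]
opening: 0.445
```

```bash
python3 - <<'E'
from h import *
st()
snap("s20","scene")
c=cv2.imread("pics/s20.png")[160:260,240:350]; cv2.imwrite("pics/s20z.png",cv2.resize(c,None,fx=5.5,fy=5.5,interpolation=cv2.INTER_CUBIC))
st()
E
```

```text
21.8 [0.4324 0.1837 0.015 ] tilt x 0.067 z 0.016 [  9.11  36.62 115.47   0.84  23.97   7.87] sum 176.07 F [ 0.  -0.  -0.9] op 38.7 ang 0.45
21.8 [0.4324 0.1837 0.015 ] qv 0.35 F [ 0.  -0.  -0.9] op 38.7 ang 0.45 q [  9.1  36.6 115.5   0.8  24.    7.9]
21.85 [0.4321 0.1837 0.015 ] tilt x 0.066 z 0.016 [  9.1   36.62 115.49   0.84  23.99   7.86] sum 176.10 F [ 0.1 -0.1 -0.6] op 38.4 ang 0.45
```

View pics/s20z.png

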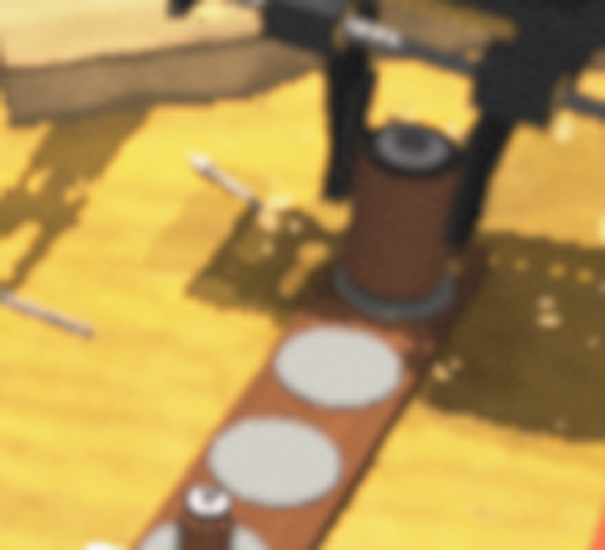

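Request:
apply_moves(grip=72, steps=[{"x":-1,"y":0,"z":-1,"spin":0},{"x":0,"y":0,"z":0,"spin":0},{"x":0,"y":0,"z":0,"spin":0},{"x":0,"y":0,"z":0,"spin":0},{"x":0,"y":0,"z":0,"spin":0},{"x":0,"y":0,"z":0,"spin":0}])

```text
time_s: 22.45
position: [0.4321, 0.1839, 0.0148]
tcp_rot: [[0.998, 0.069, -0.009], [0.008, 0.017, 1.0], [0.069, -0.997, 0.017]]
force: [0.1, 0.1, -0.4]
opening: 0.811
```

```bash
python3 - <<'E'
from h import *
st()
snap("s21","scene")
c=cv2.imread("pics/s21.png")[160:260,240:350]; cv2.imwrite("pics/s21z.png",cv2.resize(c,None,fx=5.5,fy=5.5,interpolation=cv2.INTER_CUBIC))
st()
E
```

```text
22.45 [0.4321 0.1839 0.0148] tilt x 0.069 z 0.017 [  9.13  36.63 115.6    0.85  23.72   7.88] sum 175.95 F [ 0.1  0.1 -0.4] op 70.6 ang 0.45
22.45 [0.4321 0.1839 0.0148] qv 0.15 F [ 0.1  0.1 -0.4] op 70.6 ang 0.45 q [  9.1  36.6 115.6   0.8  23.7   7.9]
22.5 [0.4321 0.1839 0.0148] tilt x 0.069 z 0.017 [  9.13  36.63 115.6    0.85  23.72   7.88] sum 175.95 F [-0.2 -0.8  0.9] op 71.2 ang 0.45
```

View pics/s21z.png

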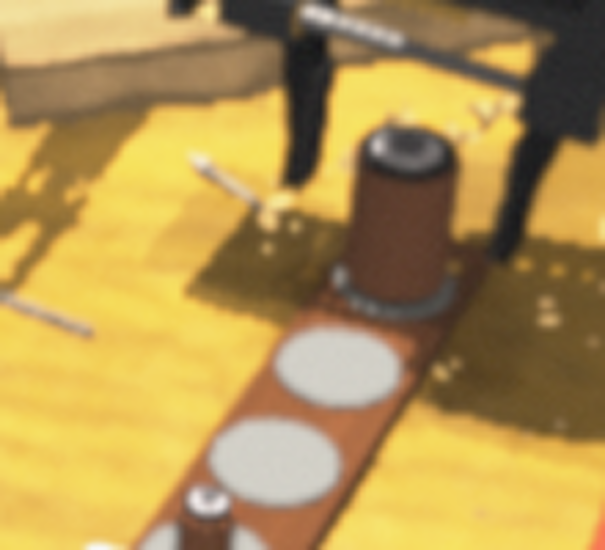

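Request:
apply_moves(grip=64, steps=[{"x":0,"y":0,"z":20,"spin":0},{"x":0,"y":0,"z":40,"spin":0},{"x":0,"y":0,"z":40,"spin":0},{"x":30,"y":18,"z":0,"spin":0},{"x":45,"y":30,"z":0,"spin":0},{"x":45,"y":30,"z":0,"spin":0},{"x":0,"y":20,"z":0,"spin":0},{"x":0,"y":0,"z":0,"spin":0},{"x":0,"y":0,"z":0,"spin":0}])

```text
time_s: 23.4
position: [0.5488, 0.2815, 0.12]
tcp_rot: [[0.998, 0.066, -0.007], [0.006, 0.017, 1.0], [0.067, -0.998, 0.017]]
force: [-0.6, -0.7, 0.5]
opening: 0.74
```

```bash
python3 - <<'E'
from h import *
st()
snap("w22"); st(); 
snap("t22","top")
E
```

```text
23.4 [0.5488 0.2815 0.12  ] tilt x 0.067 z 0.017 [16.88 33.36 90.67 -0.21 52.05 16.61] sum 176.07 F [-0.6 -0.7  0.5] op 64.4 ang 0.37
23.4 [0.5488 0.2815 0.12  ] qv 0.86 F [-0.6 -0.7  0.5] op 64.4 ang 0.37 q [16.9 33.4 90.7 -0.2 52.  16.6]
23.45 [0.5481 0.2813 0.1198] tilt x 0.065 z 0.017 [16.87 33.35 90.73 -0.19 52.06 16.61] sum 176.14 F [-0.4 -0.6 -0. ] op 64.4 ang 0.34
23.45 [0.5481 0.2813 0.1198] qv 1.32 F [-0.4 -0.6 -0. ] op 64.4 ang 0.34 q [16.9 33.3 90.7 -0.2 52.1 16.6]
```

View pics/w22.png

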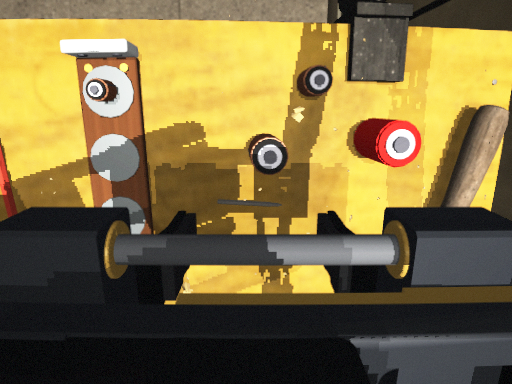

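Request:
apply_moves(steps=[{"x":-10,"y":0,"z":0,"spin":0},{"x":-15,"y":8,"z":0,"spin":0},{"x":-15,"y":8,"z":0,"spin":0},{"x":-10,"y":6,"z":0,"spin":0},{"x":45,"y":0,"z":0,"spin":0},{"x":25,"y":0,"z":0,"spin":0},{"x":0,"y":0,"z":0,"spin":0}])

```text
time_s: 24.2
position: [0.5517, 0.3019, 0.118]
tcp_rot: [[0.999, 0.049, -0.008], [0.007, 0.012, 1.0], [0.049, -0.999, 0.011]]
force: [-0.7, 0.4, 0.5]
opening: 0.733
```

```bash
python3 - <<'E'
from h import *
st()
p,s,im=load("w22"); print(atz(p,[(269,155.5)],.05),atz(p,[(319,79)],.04))
E
```

```text
24.2 [0.5517 0.3019 0.118 ] tilt x 0.049 z 0.011 [18.66 34.69 88.04 -0.33 54.37 18.43] sum 177.10 F [-0.7  0.4  0.5] op 63.8 ang 0.4
[[0.56313887 0.30533143 0.05      ]] [[0.6038765  0.36608213 0.04      ]]
```

Request:
apply_moves(steps=[{"x":-10,"y":0,"z":0,"spin":0},{"x":-10,"y":0,"z":0,"spin":0},{"x":45,"y":2,"z":0,"spin":0},{"x":0,"y":0,"z":-5,"spin":0},{"x":0,"y":0,"z":0,"spin":0}])

```text
time_s: 24.7
position: [0.5588, 0.3033, 0.1097]
tcp_rot: [[0.999, 0.03, -0.012], [0.011, 0.006, 1.0], [0.03, -1.0, 0.006]]
force: [-1.2, -0.4, 0.9]
opening: 0.737
```

```bash
python3 - <<'E'
from h import *
st()
E
```

```text
24.7 [0.5588 0.3033 0.1097] tilt x 0.030 z 0.006 [18.54 36.19 86.35 -0.23 55.72 18.01] sum 178.25 F [-1.2 -0.4  0.9] op 64.1 ang 0.65
```

Request:
apply_moves(steps=[{"x":-10,"y":0,"z":0,"spin":0},{"x":-10,"y":0,"z":0,"spin":0},{"x":45,"y":2,"z":0,"spin":-0.01},{"x":0,"y":0,"z":-5,"spin":0},{"x":0,"y":0,"z":0,"spin":0}])

```text
time_s: 25.2
position: [0.5705, 0.3047, 0.1036]
tcp_rot: [[1.0, 0.018, -0.004], [0.004, 0.003, 1.0], [0.018, -1.0, 0.003]]
force: [-0.2, -0.5, -0.5]
opening: 0.734
```

```bash
python3 - <<'E'
from h import *
st()
E
```

```text
25.2 [0.5705 0.3047 0.1036] tilt x 0.018 z 0.003 [18.31 37.64 84.26 -0.21 57.05 18.17] sum 178.96 F [-0.2 -0.5 -0.5] op 63.8 ang 0.25
```

Request:
apply_moves(steps=[{"x":-6,"y":0,"z":-20,"spin":0},{"x":0,"y":0,"z":-25,"spin":0},{"x":0,"y":0,"z":0,"spin":0}])

```text
time_s: 25.5
position: [0.5644, 0.3058, 0.0607]
tcp_rot: [[1.0, 0.025, -0.005], [0.005, 0.005, 1.0], [0.025, -1.0, 0.005]]
force: [-0.8, -0.7, 0.1]
opening: 0.738
```

```bash
python3 - <<'E'
from h import *
st()
E
```

```text
25.5 [0.5644 0.3058 0.0607] tilt x 0.025 z 0.005 [18.59 40.51 86.83 -0.24 51.23 18.43] sum 178.57 F [-0.8 -0.7  0.1] op 64.2 ang 0.31
```

Request:
apply_moves(steps=[{"x":-1,"y":-1.5,"z":-25,"spin":0},{"x":-1,"y":-1,"z":-30,"spin":0},{"x":0,"y":0,"z":-17,"spin":0},{"x":0,"y":0,"z":0,"spin":0}])

```text
time_s: 25.9
position: [0.5645, 0.3055, -0.0068]
tcp_rot: [[0.999, 0.034, -0.007], [0.007, 0.008, 1.0], [0.034, -0.999, 0.008]]
force: [0.7, -0.0, -0.2]
opening: 0.736
```

```bash
python3 - <<'E'
from h import *
st()
snap("s23","scene")
c=cv2.imread("pics/s23.png")[140:250,170:290]; cv2.imwrite("pics/s23z.png",cv2.resize(c,None,fx=5,fy=5,interpolation=cv2.INTER_CUBIC))
E
```

```text
25.9 [ 0.5645  0.3055 -0.0068] tilt x 0.034 z 0.008 [18.55 46.04 88.78 -0.26 43.17 18.35] sum 177.99 F [ 0.7 -0.  -0.2] op 64.0 ang 0.38
25.9 [ 0.5645  0.3055 -0.0068] qv 2.16 F [ 0.7 -0.  -0.2] op 64.0 ang 0.38 q [18.6 46.  88.8 -0.3 43.2 18.4]
```

View pics/s23z.png

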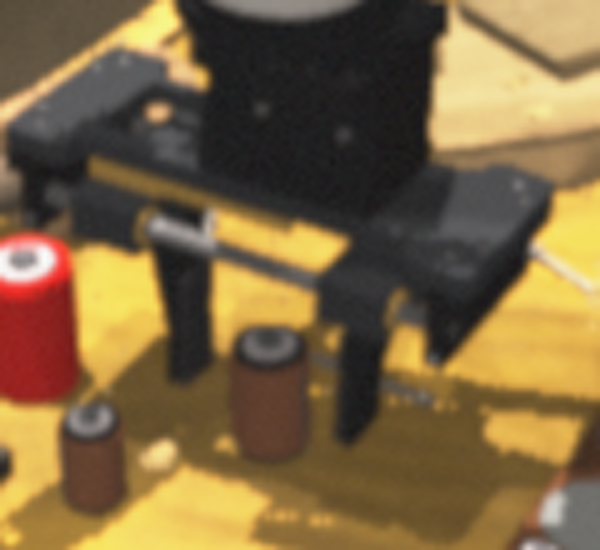

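Aligned; close (with a small y trim).

Request:
apply_moves(grip=0, steps=[{"x":0,"y":-1,"z":-3,"spin":0},{"x":0,"y":0,"z":0,"spin":0},{"x":0,"y":0,"z":0,"spin":0},{"x":0,"y":0,"z":0,"spin":0},{"x":0,"y":0,"z":0,"spin":0},{"x":0,"y":0,"z":0,"spin":0},{"x":0,"y":0,"z":0,"spin":0},{"x":0,"y":0,"z":0,"spin":0}])

```text
time_s: 26.75
position: [0.5691, 0.3064, -0.0022]
tcp_rot: [[0.999, 0.046, -0.007], [0.007, 0.012, 1.0], [0.046, -0.999, 0.012]]
force: [0.8, 0.5, -0.4]
opening: 0.362
```

```bash
python3 - <<'E'
from h import *
st()
E
```

```text
26.75 [ 0.5691  0.3064 -0.0022] tilt x 0.046 z 0.012 [18.5  45.67 88.65 -0.25 42.95 18.27] sum 177.27 F [ 0.8  0.5 -0.4] op 31.5 ang 0.4
```

Request:
apply_moves(steps=[{"x":0,"y":0,"z":30,"spin":0},{"x":0,"y":0,"z":40,"spin":0},{"x":0,"y":0,"z":35,"spin":0},{"x":-25,"y":-10,"z":0,"spin":0},{"x":-40,"y":-18,"z":0,"spin":0},{"x":-40,"y":-18,"z":0,"spin":0},{"x":-33,"y":-18,"z":0,"spin":0},{"x":0,"y":0,"z":0,"spin":0},{"x":0,"y":0,"z":0,"spin":0}])

```text
time_s: 27.65
position: [0.4259, 0.2398, 0.1053]
tcp_rot: [[0.999, 0.047, -0.007], [0.007, 0.012, 1.0], [0.047, -0.999, 0.012]]
force: [1.8, 0.5, -0.2]
opening: 0.36
```

```bash
python3 - <<'E'
from pads import *
st()
p,s,im=snap("w24"); st()
c=im[140:300,180:340]; cv2.imwrite("pics/w24z.png",cv2.resize(c,None,fx=3.7,fy=3.7,interpolation=cv2.INTER_CUBIC))
E
```

```text
27.65 [0.4259 0.2398 0.1053] tilt x 0.047 z 0.012 [ 16.31  27.16 108.57  -0.11  41.51  15.99] sum 177.24 F [ 1.8  0.5 -0.2] op 31.3 ang 0.39
27.65 [0.4259 0.2398 0.1053] qv 3.88 F [ 1.8  0.5 -0.2] op 31.3 ang 0.39 q [ 1.630e+01  2.720e+01  1.086e+02 -1.000e-01  4.150e+01  1.600e+01]
27.7 [0.4251 0.2397 0.105 ] tilt x 0.045 z 0.011 [ 16.32  27.18 108.59  -0.12  41.59  15.99] sum 177.37 F [-0.6 -0.4 -0.7] op 31.5 ang 0.4
```

View pics/w24.png

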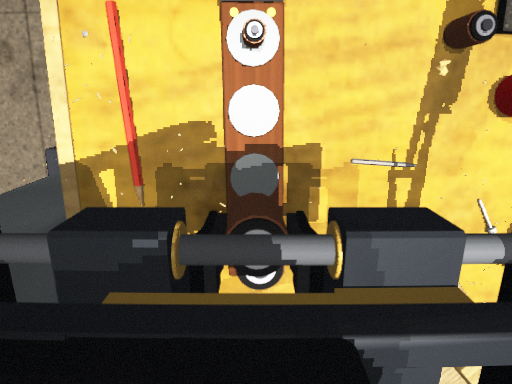

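View pics/w24z.png

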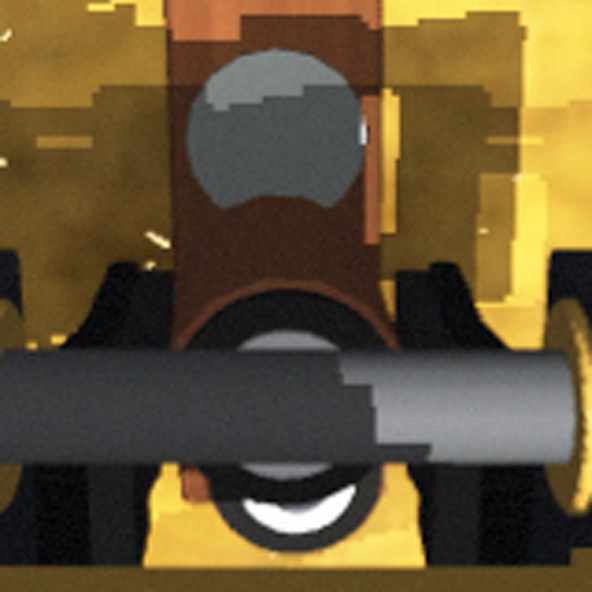

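```bash
python3 - <<'E'
from pads import *
p,s,im=load("w24"); X=atz(p,[(258.1,248.6)],.157)[0]; print(X, X[:2]-s['position'][:2])
ellipse(p,im,253,110)
p,s,im=load("w19"); X=atz(p,[(257.9,252.1)],.1618)[0]; print(X, X[:2]-s['position'][:2])
E
```

```text
[0.42378988 0.23857304 0.157     ] [-0.00211279 -0.00127439]
pix (253, 110) enclose [0.4269 0.2983] 0.0222 lsq [0.4269 0.2985] 0.0214
[0.42469632 0.18264185 0.1618    ] [-2.29170784e-03  5.19191021e-05]
```

Request:
apply_moves(steps=[{"x":0,"y":2,"z":-25,"spin":0},{"x":0,"y":0,"z":-30,"spin":0},{"x":-2,"y":0,"z":-20,"spin":0},{"x":0,"y":0,"z":0,"spin":0}])

```text
time_s: 28.1
position: [0.4321, 0.2447, 0.029]
tcp_rot: [[0.998, 0.057, -0.008], [0.007, 0.015, 1.0], [0.057, -0.998, 0.015]]
force: [-0.4, -0.4, -0.3]
opening: 0.36
```

```bash
python3 - <<'E'
from h import *
st()
E
```

```text
28.1 [0.4321 0.2447 0.029 ] tilt x 0.057 z 0.015 [ 16.67  35.86 110.79  -0.18  29.95  16.4 ] sum 176.61 F [-0.4 -0.4 -0.3] op 31.3 ang 0.39
```

Request:
apply_moves(steps=[{"x":-4,"y":-3,"z":-12,"spin":0},{"x":-2,"y":-1,"z":-6,"spin":0},{"x":0,"y":0,"z":0,"spin":0}])

```text
time_s: 28.4
position: [0.431, 0.2423, 0.0112]
tcp_rot: [[0.998, 0.063, -0.008], [0.007, 0.017, 1.0], [0.063, -0.998, 0.017]]
force: [0.4, -0.3, -0.5]
opening: 0.36
```

```bash
python3 - <<'E'
from h import *
st()
E
```

```text
28.4 [0.431  0.2423 0.0112] tilt x 0.063 z 0.017 [ 16.42  37.85 111.79  -0.16  26.64  16.13] sum 176.28 F [ 0.4 -0.3 -0.5] op 31.4 ang 0.4
```

Request:
apply_moves(steps=[{"x":-2,"y":-0.5,"z":-1.5,"spin":0},{"x":0,"y":0,"z":0,"spin":0}])

```text
time_s: 28.6
position: [0.4309, 0.2425, 0.0108]
tcp_rot: [[0.998, 0.066, -0.008], [0.007, 0.018, 1.0], [0.066, -0.998, 0.018]]
force: [0.2, 0.5, -0.4]
opening: 0.36
```

```bash
python3 - <<'E'
from h import *
st()
E
```

```text
28.6 [0.4309 0.2425 0.0108] tilt x 0.066 z 0.018 [ 16.44  37.86 111.96  -0.16  26.24  16.15] sum 176.07 F [ 0.2  0.5 -0.4] op 31.3 ang 0.4
```

Request:
apply_moves(grip=62, steps=[{"x":-1,"y":-0.5,"z":-1,"spin":0},{"x":0,"y":0,"z":0,"spin":0},{"x":0,"y":0,"z":0,"spin":0},{"x":0,"y":0,"z":0,"spin":0},{"x":0,"y":0,"z":0,"spin":0},{"x":0,"y":0,"z":0,"spin":0},{"x":0,"y":0,"z":20,"spin":0},{"x":0,"y":0,"z":40,"spin":0},{"x":0,"y":0,"z":40,"spin":0},{"x":0,"y":0,"z":40,"spin":0},{"x":0,"y":0,"z":0,"spin":0}])

```text
time_s: 29.7
position: [0.4298, 0.2419, 0.155]
tcp_rot: [[0.998, 0.066, -0.008], [0.007, 0.018, 1.0], [0.066, -0.998, 0.018]]
force: [0.0, -0.4, 0.9]
opening: 0.709
```

```bash
python3 - <<'E'
from h import *
st()
snap("s25","scene"); snap("t25","top")
c=cv2.imread("pics/s25.png")[170:300,230:350]; cv2.imwrite("pics/s25z.png",cv2.resize(c,None,fx=4.5,fy=4.5,interpolation=cv2.INTER_CUBIC))
E
```

```text
29.7 [0.4298 0.2419 0.155 ] tilt x 0.066 z 0.018 [ 1.641e+01  2.211e+01  1.062e+02 -9.000e-02  4.777e+01  1.605e+01] sum 176.09 F [ 0.  -0.4  0.9] op 61.7 ang 0.39
29.7 [0.4298 0.2419 0.155 ] qv 3.27 F [ 0.  -0.4  0.9] op 61.7 ang 0.39 q [ 1.640e+01  2.210e+01  1.062e+02 -1.000e-01  4.780e+01  1.600e+01]
29.75 [0.428  0.2413 0.1529] qv 3.36 F [-0.1 -0.2 -0.3] op 61.5 ang 0.39 q [ 1.640e+01  2.230e+01  1.064e+02 -1.000e-01  4.770e+01  1.600e+01]
```

View pics/s25z.png

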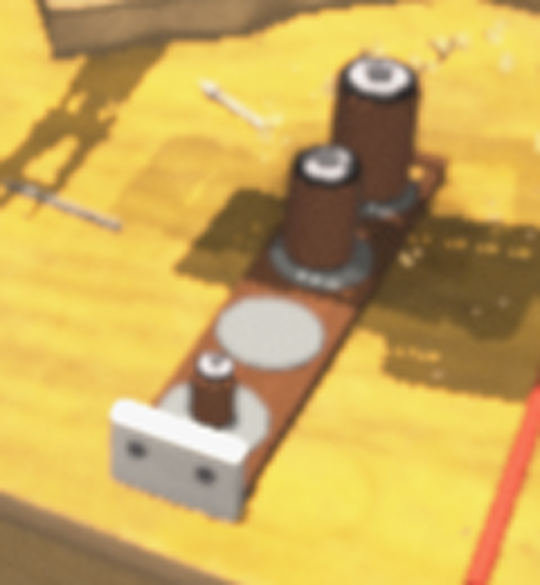

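Request:
apply_moves(grip=55, steps=[{"x":45,"y":25,"z":0,"spin":0},{"x":0,"y":0,"z":0,"spin":0},{"x":45,"y":25,"z":0,"spin":0},{"x":0,"y":0,"z":0,"spin":0},{"x":45,"y":25,"z":0,"spin":0},{"x":0,"y":0,"z":0,"spin":0}])

```text
time_s: 30.4
position: [0.5245, 0.3005, 0.1305]
tcp_rot: [[1.0, 0.007, -0.007], [0.007, -0.002, 1.0], [0.007, -1.0, -0.002]]
force: [-0.4, -0.8, 1.3]
opening: 0.634
```

```bash
python3 - <<'E'
from h import *
st()
snap("w26")
t=cv2.imread("pics/t25.png")[100:260,180:320]; cv2.imwrite("pics/t25z.png",cv2.resize(t,None,fx=3.7,fy=3.7,interpolation=cv2.INTER_CUBIC))
E
```

```text
30.4 [0.5245 0.3005 0.1305] tilt x 0.007 z -0.002 [19.36 33.03 88.95 -0.28 57.64 19.12] sum 179.63 F [-0.4 -0.8  1.3] op 55.2 ang 0.38
30.4 [0.5245 0.3005 0.1305] qv 17.16 F [-0.4 -0.8  1.3] op 55.2 ang 0.38 q [19.4 33.  89.  -0.3 57.6 19.1]
```

View pics/w26.png

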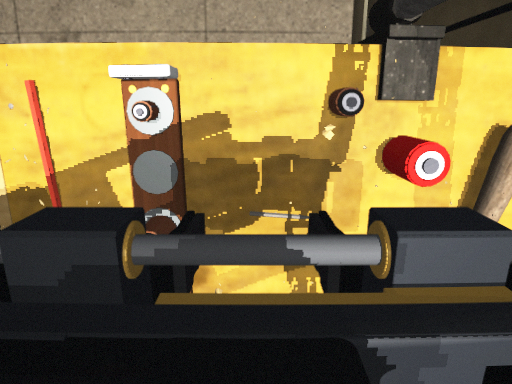

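View pics/t25z.png

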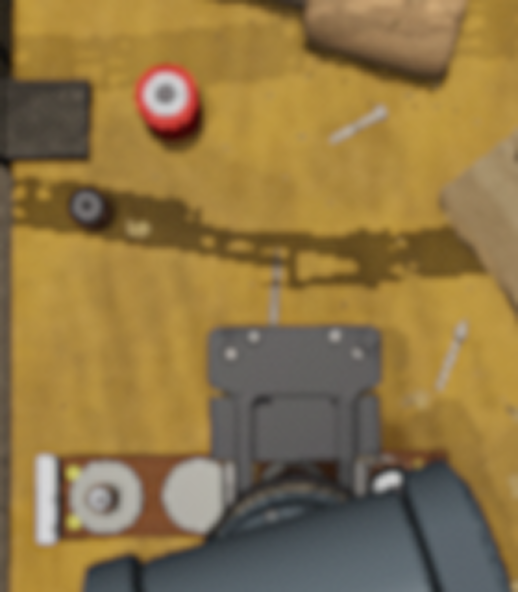

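Request:
apply_moves(steps=[{"x":0,"y":0,"z":5,"spin":0.15},{"x":0,"y":0,"z":0,"spin":0.15},{"x":0,"y":0,"z":0,"spin":0.15},{"x":0,"y":0,"z":0,"spin":0.15},{"x":0,"y":0,"z":0,"spin":0.15},{"x":0,"y":0,"z":0,"spin":0.15},{"x":0,"y":0,"z":0,"spin":0.15},{"x":0,"y":0,"z":0,"spin":0.15},{"x":0,"y":0,"z":0,"spin":0.15},{"x":0,"y":0,"z":0,"spin":0.15},{"x":0,"y":0,"z":0,"spin":0.15},{"x":0,"y":0,"z":0,"spin":0.15}])

```text
time_s: 31.65
position: [0.5027, 0.291, 0.1119]
tcp_rot: [[-0.24, -0.004, -0.971], [0.97, -0.034, -0.24], [-0.032, -0.999, 0.012]]
force: [0.0, -0.0, -0.8]
opening: 0.632
```

```bash
python3 - <<'E'
from h import *
st()
p,s,im=load("w26"); print(atz(p,[(351,101.5)],.04))
# clamp corners at assumed z
for z in (0,.015,.03): print(z,atz(p,[(376,99),(433,100)],z).round(3).tolist())
E
```

```text
31.65 [0.5027 0.291  0.1119] tilt x -0.032 z 0.012 [ 20.06  33.5   92.01  -2.11  55.37 -82.61] sum 180.89 F [ 0.  -0.  -0.8] op 55.0 ang 103.9
[[0.60383878 0.36603052 0.04      ]]
0 [[0.64, 0.369, 0.0], [0.696, 0.369, 0.0]]
0.015 [[0.634, 0.369, 0.015], [0.687, 0.368, 0.015]]
0.03 [[0.629, 0.368, 0.03], [0.679, 0.368, 0.03]]
```

Request:
apply_moves(steps=[{"x":45,"y":30,"z":10,"spin":0.14},{"x":0,"y":0,"z":0,"spin":0.14},{"x":40,"y":35,"z":0,"spin":0.14},{"x":0,"y":0,"z":0,"spin":0},{"x":0,"y":0,"z":0,"spin":0}])

```text
time_s: 32.15
position: [0.557, 0.3395, 0.1049]
tcp_rot: [[-0.631, -0.028, -0.775], [0.775, -0.055, -0.629], [-0.025, -0.998, 0.056]]
force: [0.4, -0.4, -0.7]
opening: 0.632
```

```bash
python3 - <<'E'
from h import *
st(); print(read_state()['tcp_rot'].round(3))
snap("w27"); snap("s27","scene")
E
```

```text
32.15 [0.557  0.3395 0.1049] tilt x -0.025 z 0.056 [  22.75   39.56   79.68   -2.56   63.47 -105.14] sum 182.71 F [ 0.4 -0.4 -0.7] op 55.0 ang 129.13
[[-0.631 -0.028 -0.775]
 [ 0.775 -0.055 -0.629]
 [-0.025 -0.998  0.056]]
32.15 [0.557  0.3395 0.1049] qv 3.86 F [ 0.4 -0.4 -0.7] op 55.0 ang 129.13 q [  22.8   39.6   79.7   -2.6   63.5 -105.1]
32.2 [0.5584 0.3401 0.1054] qv 1.36 F [ 0.6 -0.3 -0.4] op 54.9 ang 129.12 q [  22.7   39.5   79.6   -2.6   63.4 -105.1]
```

View pics/w27.png

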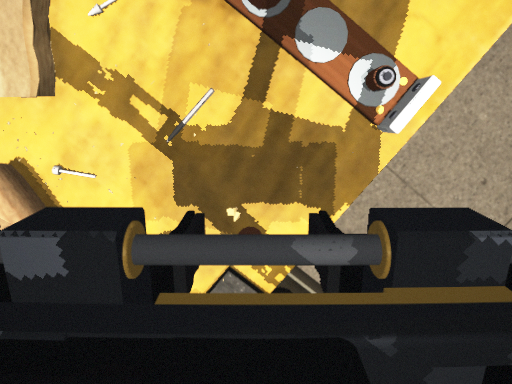

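View pics/s27.png

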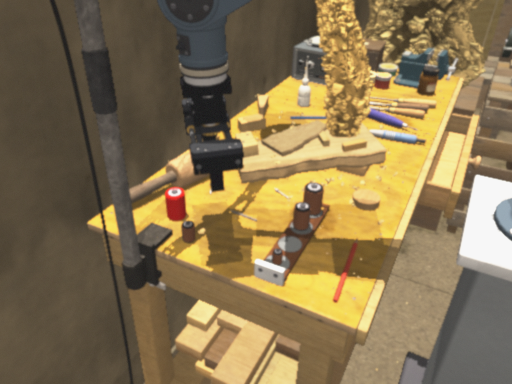

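Request:
apply_moves(steps=[{"x":9,"y":5,"z":0,"spin":0},{"x":9,"y":5,"z":0,"spin":0},{"x":9,"y":5,"z":0,"spin":0},{"x":8,"y":4,"z":-8,"spin":0},{"x":4,"y":3,"z":-8,"spin":0},{"x":0,"y":0,"z":0,"spin":0}])

```text
time_s: 32.85
position: [0.6024, 0.3632, 0.0899]
tcp_rot: [[-0.628, -0.02, -0.778], [0.777, -0.052, -0.627], [-0.027, -0.998, 0.048]]
force: [-0.3, -0.0, -0.1]
opening: 0.634
```

```bash
python3 - <<'E'
from h import *
st(); print(read_state()['tcp_rot'].round(3))
snap("s28","scene")
c=cv2.imread("pics/s28.png")[60:290,60:280]; cv2.imwrite("pics/s28z.png",cv2.resize(c,None,fx=2.6,fy=2.6,interpolation=cv2.INTER_CUBIC))
E
```

```text
32.85 [0.6024 0.3632 0.0899] tilt x -0.027 z 0.048 [  23.09   44.01   72.2    -2.48   66.05 -104.77] sum 182.26 F [-0.3 -0.  -0.1] op 55.2 ang 128.95
[[-0.628 -0.02  -0.778]
 [ 0.777 -0.052 -0.627]
 [-0.027 -0.998  0.048]]
32.85 [0.6024 0.3632 0.0899] qv 0.65 F [-0.3 -0.  -0.1] op 55.2 ang 128.95 q [  23.1   44.    72.2   -2.5   66.  -104.8]
```

View pics/s28z.png

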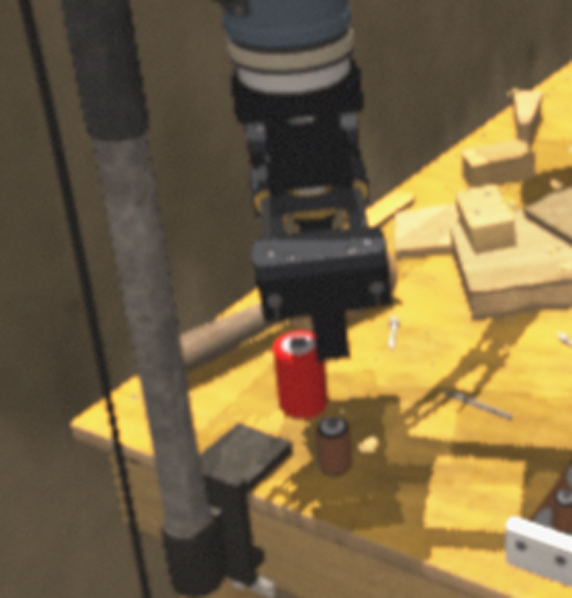

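Request:
apply_moves(steps=[{"x":0,"y":0,"z":-15,"spin":0},{"x":0,"y":0,"z":-15,"spin":0},{"x":0,"y":0,"z":-15,"spin":0},{"x":0,"y":0,"z":0,"spin":0}])

```text
time_s: 33.3
position: [0.6002, 0.3622, 0.0407]
tcp_rot: [[-0.628, -0.023, -0.778], [0.777, -0.053, -0.627], [-0.027, -0.998, 0.051]]
force: [-0.2, 0.1, -0.3]
opening: 0.631
```

```bash
python3 - <<'E'
from h import *
st(); print(read_state()['tcp_rot'].round(3))
p,s,im=snap("w29")
print(proj(p,[[.6037,.366,.04]]))
E
```

```text
33.3 [0.6002 0.3622 0.0407] tilt x -0.027 z 0.051 [  23.09   47.31   73.88   -2.6    61.26 -104.53] sum 182.45 F [-0.2  0.1 -0.3] op 54.9 ang 128.95
[[-0.628 -0.023 -0.778]
 [ 0.777 -0.053 -0.627]
 [-0.027 -0.998  0.051]]
33.3 [0.6002 0.3622 0.0407] qv 0.75 F [-0.2  0.1 -0.3] op 54.9 ang 128.95 q [  23.1   47.3   73.9   -2.6   61.3 -104.5]
[[258.67963373 222.57834007]]
```

View pics/w29.png

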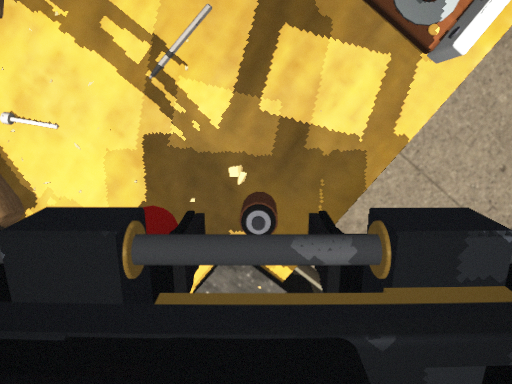

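Request:
apply_moves(steps=[{"x":3,"y":2,"z":-14,"spin":0},{"x":1,"y":0.5,"z":-14,"spin":0},{"x":1,"y":0,"z":-14,"spin":0},{"x":0,"y":0,"z":-9,"spin":0},{"x":0,"y":0,"z":0,"spin":0}])

```text
time_s: 33.85
position: [0.6068, 0.3654, -0.0135]
tcp_rot: [[-0.628, -0.021, -0.778], [0.777, -0.052, -0.627], [-0.028, -0.998, 0.049]]
force: [-0.7, 0.6, -0.2]
opening: 0.635
```

```bash
python3 - <<'E'
from h import *
st(); print(read_state()['tcp_rot'].round(3))
p,s,im=snap("s30","scene")
c=im[140:260,140:260]; cv2.imwrite("pics/s30z.png",cv2.resize(c,None,fx=5,fy=5,interpolation=cv2.INTER_CUBIC))
E
```

```text
33.85 [ 0.6068  0.3654 -0.0135] tilt x -0.028 z 0.049 [  23.12   51.73   73.71   -2.72   56.84 -104.26] sum 182.28 F [-0.7  0.6 -0.2] op 55.2 ang 128.95
[[-0.628 -0.021 -0.778]
 [ 0.777 -0.052 -0.627]
 [-0.028 -0.998  0.049]]
33.85 [ 0.6068  0.3654 -0.0135] qv 0.28 F [-0.7  0.6 -0.2] op 55.2 ang 128.95 q [  23.1   51.7   73.7   -2.7   56.8 -104.3]
```

View pics/s30z.png

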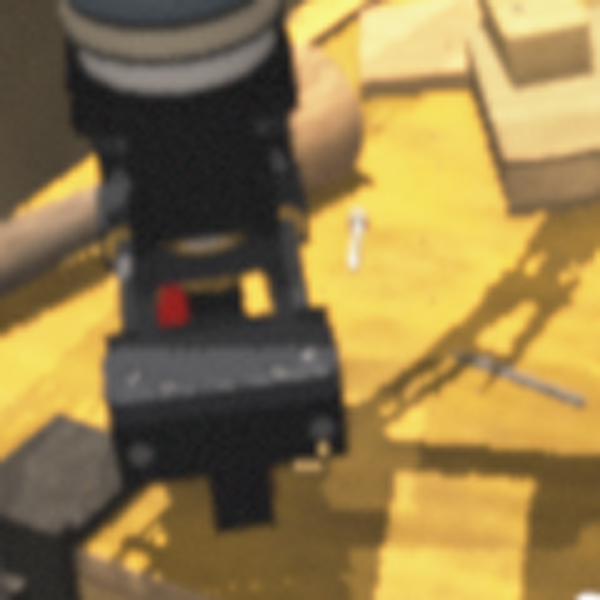

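Request:
apply_moves(grip=0, steps=[{"x":-4,"y":-1,"z":0,"spin":0},{"x":0,"y":0,"z":0,"spin":0},{"x":0,"y":0,"z":0,"spin":0},{"x":0,"y":0,"z":0,"spin":0},{"x":0,"y":0,"z":0,"spin":0},{"x":0,"y":0,"z":0,"spin":0},{"x":0,"y":0,"z":0,"spin":0},{"x":0,"y":0,"z":0,"spin":0}])

```text
time_s: 34.7
position: [0.6044, 0.3653, -0.0101]
tcp_rot: [[-0.628, -0.016, -0.778], [0.777, -0.05, -0.627], [-0.029, -0.999, 0.043]]
force: [0.3, -0.7, -0.8]
opening: 0.278
```

```bash
python3 - <<'E'
from h import *
st(); print(read_state()['tcp_rot'].round(3))
E
```

```text
34.7 [ 0.6044  0.3653 -0.0101] tilt x -0.029 z 0.043 [  23.19   51.22   74.35   -2.73   56.4  -104.18] sum 181.97 F [ 0.3 -0.7 -0.8] op 24.2 ang 128.96
[[-0.628 -0.016 -0.778]
 [ 0.777 -0.05  -0.627]
 [-0.029 -0.999  0.043]]
```

Request:
apply_moves(steps=[{"x":0,"y":0,"z":30,"spin":0},{"x":0,"y":0,"z":40,"spin":0},{"x":0,"y":0,"z":40,"spin":0},{"x":-25,"y":-10,"z":0,"spin":0.13},{"x":-40,"y":-14,"z":0,"spin":0.13},{"x":-40,"y":-14,"z":0,"spin":0.13},{"x":-40,"y":-14,"z":0,"spin":0.13},{"x":-25,"y":-14,"z":0,"spin":0},{"x":0,"y":0,"z":0,"spin":0},{"x":0,"y":0,"z":0,"spin":0}])

```text
time_s: 35.7
position: [0.4284, 0.2961, 0.1036]
tcp_rot: [[-0.939, 0.016, -0.344], [0.343, -0.05, -0.938], [-0.032, -0.999, 0.041]]
force: [1.3, 0.2, -0.9]
opening: 0.278
```

```bash
python3 - <<'E'
from h import *
st(); print(read_state()['tcp_rot'].round(3))
p,s,im=snap("w31")
snap("s31","scene")
st()
E
```

```text
35.7 [0.4284 0.2961 0.1036] tilt x -0.032 z 0.041 [  24.27   30.42  101.29   -3.94   48.71 -133.04] sum 180.41 F [ 1.3  0.2 -0.9] op 24.2 ang 159.95
[[-0.939  0.016 -0.344]
 [ 0.343 -0.05  -0.938]
 [-0.032 -0.999  0.041]]
35.7 [0.4284 0.2961 0.1036] qv 2.33 F [ 1.3  0.2 -0.9] op 24.2 ang 159.95 q [  24.3   30.4  101.3   -3.9   48.7 -133. ]
35.75 [0.4282 0.296  0.1034] qv 1.58 F [-1.  -0.2  0.1] op 24.3 ang 159.94 q [  24.3   30.4  101.3   -3.9   48.8 -133. ]
35.8 [0.429  0.2963 0.1033] tilt x -0.032 z 0.041 [  24.26   30.49  101.2    -3.94   48.75 -133.04] sum 180.43 F [ 0.3  0.2 -0.6] op 24.4 ang 159.94
```

View pics/w31.png

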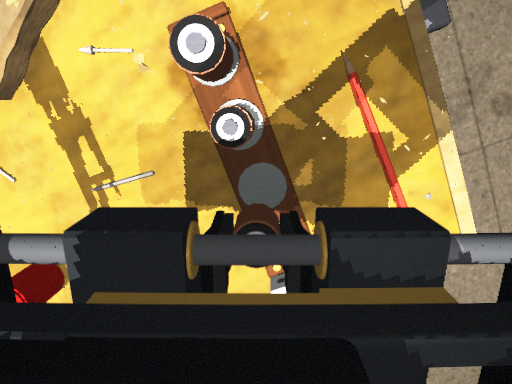

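```bash
python3 - <<'E'
from pads import *
p,s,im=load("w31")
c=im[150:300,190:330]; cv2.imwrite("pics/w31z.png",cv2.resize(c,None,fx=4,fy=4,interpolation=cv2.INTER_CUBIC))
print("L top",atz(p,[(195,42)],.072),"3 top",atz(p,[(230,126.5)],.062), "padB",atz(p,[(262,184)],.012))
P=s['position'];R=s['tcp_rot']; print(proj(p,[P-R[:,1]*.03,[P[0],P[1],.1535]]))
E
```

```text
L top [[0.43007571 0.1812885  0.072     ]] 3 top [[0.42915411 0.23999857 0.062     ]] padB [[0.42620926 0.2966109  0.012     ]]
[[256.15483521 234.6074848 ]
 [252.72193092 247.45116237]]
```

View pics/w31z.png

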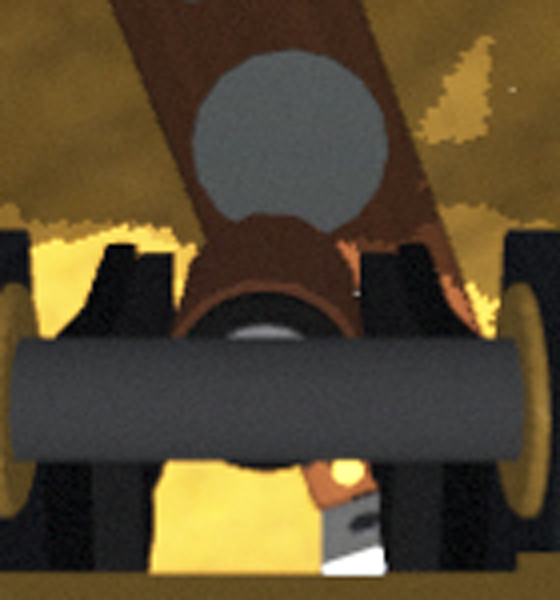

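```bash
python3 - <<'E'
from pads import *
p,s,im=load("w31")
X=atz(p,[(256.5,245)],.1537)[0]; print(X,X-s['position'],"padB",atz(p,[(262.5,186.2)],.012))
E
```

```text
[0.4262445  0.29544003 0.1537    ] [-0.0021153  -0.00064062  0.05012738] padB [[0.42646895 0.29864583 0.012     ]]
```

Request:
apply_moves(steps=[{"x":-2,"y":2,"z":-25,"spin":0},{"x":-2,"y":0,"z":-30,"spin":0},{"x":-2,"y":0,"z":-20,"spin":0},{"x":0,"y":0,"z":0,"spin":0}])

```text
time_s: 36.2
position: [0.433, 0.3023, 0.0272]
tcp_rot: [[-0.938, 0.029, -0.346], [0.344, -0.044, -0.938], [-0.042, -0.999, 0.031]]
force: [0.3, -0.8, 0.2]
opening: 0.279
```

```bash
python3 - <<'E'
from h import *
st(); print(read_state()['tcp_rot'].round(3))
E
```

```text
36.2 [0.433  0.3023 0.0272] tilt x -0.042 z 0.031 [  24.69   38.12  103.45   -4.8    38.09 -131.34] sum 179.65 F [ 0.3 -0.8  0.2] op 24.3 ang 159.83
[[-0.938  0.029 -0.346]
 [ 0.344 -0.044 -0.938]
 [-0.042 -0.999  0.031]]
```

Request:
apply_moves(steps=[{"x":-5,"y":-4,"z":-12,"spin":0},{"x":-2,"y":-1,"z":-9,"spin":0},{"x":0,"y":0,"z":0,"spin":0}])

```text
time_s: 36.5
position: [0.4313, 0.2993, 0.0062]
tcp_rot: [[-0.937, 0.035, -0.347], [0.345, -0.041, -0.938], [-0.047, -0.999, 0.027]]
force: [-0.6, 0.4, -0.7]
opening: 0.275
```

```bash
python3 - <<'E'
from h import *
st(); print(read_state()['tcp_rot'].round(3))
E
```

```text
36.5 [0.4313 0.2993 0.0062] tilt x -0.047 z 0.027 [  24.46   40.12  104.64   -5.23   34.52 -131.  ] sum 179.28 F [-0.6  0.4 -0.7] op 23.9 ang 159.79
[[-0.937  0.035 -0.347]
 [ 0.345 -0.041 -0.938]
 [-0.047 -0.999  0.027]]
```

Request:
apply_moves(steps=[{"x":-4,"y":-0.5,"z":-4,"spin":0},{"x":0,"y":0,"z":0,"spin":0},{"x":0,"y":0,"z":0,"spin":0}])

```text
time_s: 36.8
position: [0.4298, 0.3, 0.0036]
tcp_rot: [[-0.937, 0.039, -0.347], [0.345, -0.039, -0.938], [-0.05, -0.998, 0.023]]
force: [0.1, 0.3, 0.4]
opening: 0.282
```

```bash
python3 - <<'E'
from h import *
st(); print(read_state()['tcp_rot'].round(3))
p,s,im=snap("s32","scene")
c=im[170:300,230:350]; cv2.imwrite("pics/s32z.png",cv2.resize(c,None,fx=4.5,fy=4.5,interpolation=cv2.INTER_CUBIC))
E
```

```text
36.8 [0.4298 0.3    0.0036] tilt x -0.050 z 0.023 [  24.61   40.32  105.04   -5.36   33.65 -130.7 ] sum 179.01 F [0.1 0.3 0.4] op 24.5 ang 159.78
[[-0.937  0.039 -0.347]
 [ 0.345 -0.039 -0.938]
 [-0.05  -0.998  0.023]]
36.8 [0.4298 0.3    0.0036] qv 0.38 F [0.1 0.3 0.4] op 24.5 ang 159.78 q [  24.6   40.3  105.    -5.4   33.6 -130.7]
```

View pics/s32z.png

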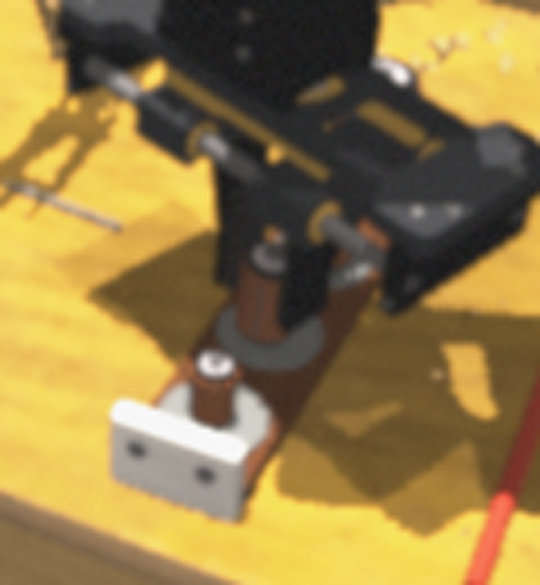

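Nearly down. A last trim, then release and lift.

Request:
apply_moves(steps=[{"x":-1.5,"y":-1,"z":-2,"spin":0},{"x":0,"y":0,"z":0,"spin":0}])

```text
time_s: 37.05
position: [0.4284, 0.2991, 0.0021]
tcp_rot: [[-0.937, 0.04, -0.347], [0.345, -0.039, -0.938], [-0.051, -0.998, 0.022]]
force: [1.0, 0.3, -1.1]
opening: 0.272
```

```bash
python3 - <<'E'
from h import *
st()
E
```

```text
37.05 [0.4284 0.2991 0.0021] tilt x -0.051 z 0.022 [  24.58   40.4   105.35   -5.42   33.19 -130.65] sum 178.95 F [ 1.   0.3 -1.1] op 23.7 ang 159.78
```

Request:
apply_moves(grip=42, steps=[{"x":0,"y":0,"z":0,"spin":0},{"x":0,"y":0,"z":0,"spin":0},{"x":0,"y":0,"z":0,"spin":0},{"x":0,"y":0,"z":0,"spin":0},{"x":0,"y":0,"z":0,"spin":0}])

```text
time_s: 37.55
position: [0.4289, 0.2993, 0.0026]
tcp_rot: [[-0.937, 0.041, -0.347], [0.345, -0.038, -0.938], [-0.052, -0.998, 0.021]]
force: [-0.2, 1.5, 0.2]
opening: 0.478
```

Request:
apply_moves(steps=[{"x":0,"y":0,"z":20,"spin":0},{"x":0,"y":0,"z":35,"spin":0},{"x":0,"y":0,"z":45,"spin":0},{"x":0,"y":0,"z":45,"spin":0},{"x":20,"y":0,"z":30,"spin":0},{"x":45,"y":0,"z":0,"spin":0},{"x":45,"y":0,"z":0,"spin":0},{"x":30,"y":0,"z":0,"spin":0},{"x":0,"y":0,"z":0,"spin":0},{"x":0,"y":0,"z":0,"spin":0}])

```text
time_s: 38.55
position: [0.5691, 0.2975, 0.1858]
tcp_rot: [[-0.938, 0.038, -0.345], [0.344, -0.04, -0.938], [-0.05, -0.998, 0.024]]
force: [-0.4, 0.1, -0.7]
opening: 0.482
```

```bash
python3 - <<'E'
from h import *
st()
p,s,im=snap("s33","scene")
c=im[170:300,230:350]; cv2.imwrite("pics/s33z.png",cv2.resize(c,None,fx=4.5,fy=4.5,interpolation=cv2.INTER_CUBIC))
p,s,im=snap("t33","top")
c=im[200:270,180:320]; cv2.imwrite("pics/t33z.png",cv2.resize(c,None,fx=5.6,fy=5.6,interpolation=cv2.INTER_CUBIC))
snap("w33")
E
```

```text
38.55 [0.5691 0.2975 0.1858] tilt x -0.050 z 0.024 [  19.14   31.81   80.85   -3.14   66.03 -139.45] sum 178.70 F [-0.4  0.1 -0.7] op 42.0 ang 159.87
38.55 [0.5691 0.2975 0.1858] qv 1.57 F [-0.4  0.1 -0.7] op 42.0 ang 159.87 q [  19.1   31.8   80.9   -3.1   66.  -139.5]
38.6 [0.5691 0.2974 0.1858] qv 1.31 F [0.6 0.  0.4] op 41.9 ang 159.89 q [  19.2   31.8   80.9   -3.2   66.  -139.5]
38.65 [0.5683 0.2976 0.1859] qv 0.75 F [-0.2 -0.  -0.2] op 41.5 ang 159.92 q [  19.2   31.8   80.9   -3.1   66.  -139.5]
```

View pics/s33z.png

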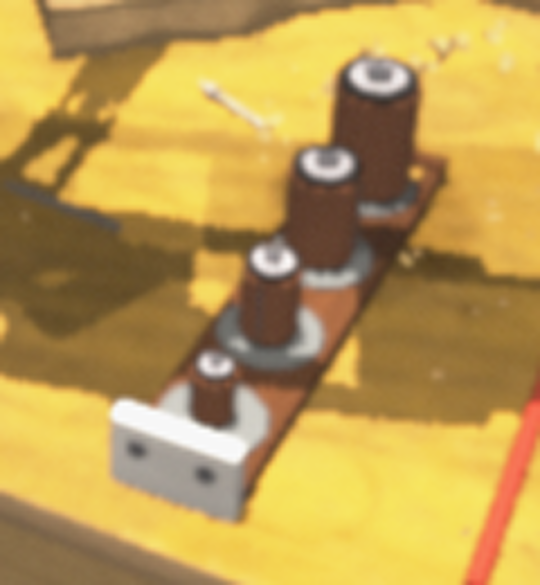

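View pics/t33z.png

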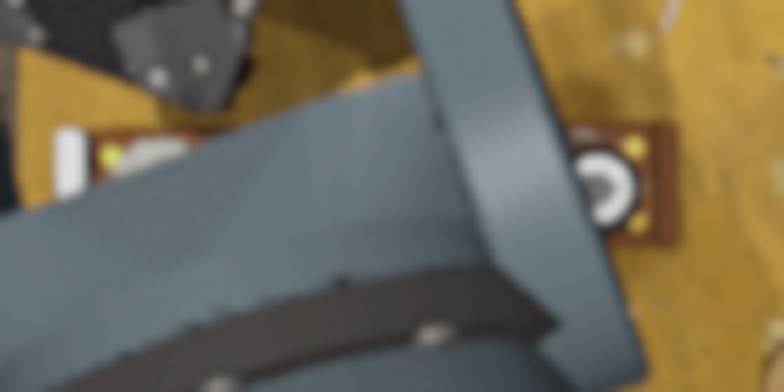

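View pics/w33.png

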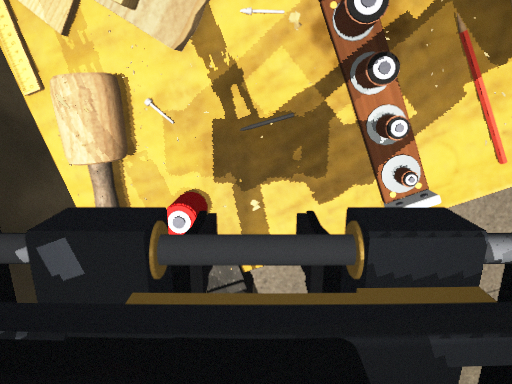

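```bash
python3 - <<'E'
from pads import *
p,s,im=load("w33")
x0,y0,f=310,0,4
c=cv2.resize(im[y0:y0+150+60,x0:x0+150],None,fx=f,fy=f,interpolation=cv2.INTER_CUBIC)[:840]
cv2.imwrite("pics/w33z.png",cv2.resize(c,None,fx=.71,fy=.71))
for n,uv,z in [("S",(411,179.5),.042),("2",(398,127),.052),("3",(383,68),.062),("L",(369,3),.072)]: print(n,atz(p,[uv],z)[0].round(4))
A=np.array([.4258,.3565]);D=np.array([.4288,.1825])
ps,ss,ims=load("s33")
big=cv2.resize(ims[170:300,230:350],None,fx=4.5,fy=4.5,interpolation=cv2.INTER_CUBIC)
t=np.linspace(0,2*np.pi,80)
for i,(r,h) in enumerate([(.009,.03),(.0125,.04),(.016,.05),(.0195,.06)]):
    ctr=A+(D-A)*i/3
    for rr,z,col in [(.022,.012,(255,0,0)),(r,.012+h,(0,255,0)),(r,.012,(0,255,255))]:
        X=np.c_[ctr[0]+rr*np.cos(t),ctr[1]+rr*np.sin(t),np.full(80,z)]
        cv2.polylines(big,[((proj(ps,X)-[230,170]+.5)*4.5).astype(np.int32)],True,col,1)
cv2.imwrite("pics/s33o.png",big)
E
```

```text
S [0.4267 0.3565 0.042 ]
2 [0.4289 0.2982 0.052 ]
3 [0.4311 0.2404 0.062 ]
L [0.431  0.1852 0.072 ]
```

View pics/s33o.png

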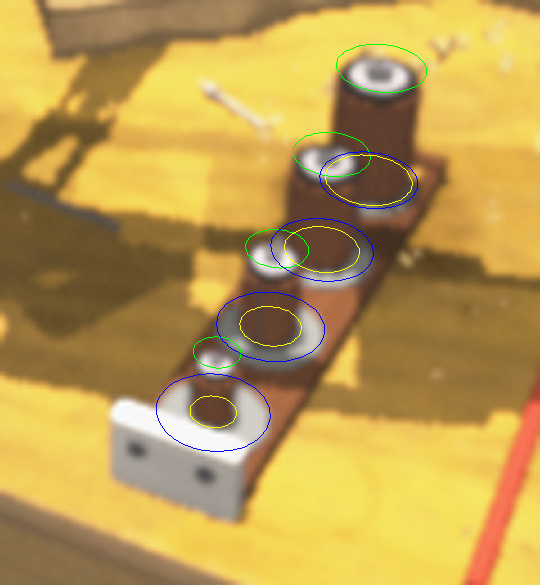

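View pics/w33z.png

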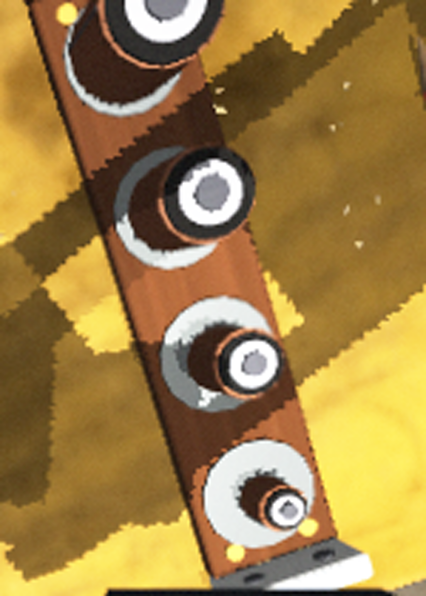

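Request:
apply_moves(steps=[{"x":0,"y":-15,"z":25,"spin":0},{"x":0,"y":-35,"z":25,"spin":0},{"x":0,"y":-40,"z":25,"spin":0},{"x":0,"y":-40,"z":20,"spin":0},{"x":0,"y":-40,"z":10,"spin":0},{"x":0,"y":-40,"z":0,"spin":0},{"x":0,"y":-20,"z":0,"spin":0},{"x":0,"y":0,"z":0,"spin":0},{"x":0,"y":0,"z":0,"spin":0}])

```text
time_s: 39.6
position: [0.5526, 0.0649, 0.2928]
tcp_rot: [[-0.943, 0.028, -0.333], [0.332, -0.042, -0.942], [-0.04, -0.999, 0.03]]
force: [-0.5, 0.7, -0.3]
opening: 0.485
```

```bash
python3 - <<'E'
from h import *
st()
p,s,im=snap("t34","top")
c=im[205:265,180:310]; cv2.imwrite("pics/t34z.png",cv2.resize(c,None,fx=6,fy=6,interpolation=cv2.INTER_CUBIC))
A=np.array([.4258,.3565]);D=np.array([.4288,.1825])
for i,h in enumerate([.03,.04,.05,.06]):
    ctr=A+(D-A)*i/3; print(((proj(p,[[*ctr,.012],[*ctr,.012+h]])-[180,205]+.5)*6).round(0).tolist())
E
```

```text
39.6 [0.5526 0.0649 0.2928] tilt x -0.040 z 0.030 [  -3.4    18.47   85.82   -2.4    73.99 -163.35] sum 178.28 F [-0.5  0.7 -0.3] op 42.2 ang 160.61
39.6 [0.5526 0.0649 0.2928] qv 1.01 F [-0.5  0.7 -0.3] op 42.2 ang 160.61 q [  -3.4   18.5   85.8   -2.4   74.  -163.4]
[[175.0, 176.0], [164.0, 180.0]]
[[326.0, 173.0], [318.0, 179.0]]
[[478.0, 171.0], [477.0, 178.0]]
[[630.0, 168.0], [640.0, 177.0]]
```

View pics/t34z.png

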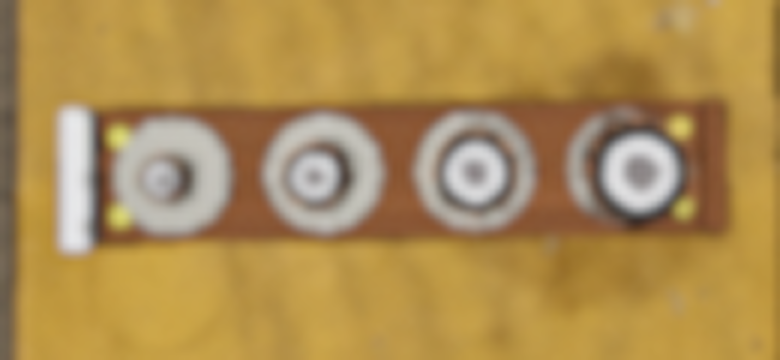

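```bash
python3 - <<'E'
from rig import job
print(job.hand_in())
E
```

```text
the job is handed in; nothing more can be done
None
```

All four drums are standing upright on their own pads, smallest next to the metal end stop through to largest at the far end. I handed the job in at about 39.6 s, with the arm raised clear of the strip. No drum tipped, and the red look-alike drum was left alone.

**Last checks:**
- The final overhead view shows the four drums in the right order. Each is centred to about 1–2.5 mm.
- The third and largest drums sit furthest off, about 1.5–2.5 mm in +x. The wrist camera gave about 1.5 mm for the same two, so the views disagree by up to 1 mm. I left them rather than risk another contact.

**What did not go as expected:**
- **Fingertips:** they were about 26 mm behind the reported tool point, not 8 mm ahead as stated. My first grasp on the smallest drum closed just above it without moving it. I measured the difference in the images and corrected for it after that.
- **Tool tilt:** the tool drifted by up to 4° during moves, so I made small corrections before each release.
- **Last joint:** it finished at -163.35°, close to its -163.58° limit but not past it.

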